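Stack two sanding blocks on the sloping drain rack

ROBOT

A 6-joint arm with a two-finger parallel gripper is mounted at the origin on a cart in front of the work surface, level with it; the furniture and walls round the work are solid. World frame = base frame: x ahead of the robot, y to its left, z up, the work surface at z = 0. Lengths are in m, angles in rad, forces in N, time in s.
With the tool pointing down it reaches from about 0.375 to 0.9 m from the base axis. Payload 3.1 kg.
Tool frame: the origin (TCP) lies at the very end of the fingers, on their centre line; the grasp point (between the pads) lies 19 mm behind it; z points along the fingers, y is the direction in which the jaws open and shut (so a half turn about z gives the same grasp; the last joint's range is limited). The gripper opens to 87 mm and grips with 3 to 60 N. Pads are 19 mm wide; open, the fingers measure 117 mm over their backs; the gripper's body (75 mm by 190 mm) begins 51 mm behind the grasp point.
Start: joints at [-1.302, 0.527, 1.433, -0, 1.181, -0.178], TCP at [0.271, -0.563, 0.223] pointing down, gripper open.
Joint ranges: [-3.08, 3.08], [-0.75, 2.2], [0.22, 2.44], [-1.43, 4.57], [0, 2.65], [-2.85, 2.85]. Speed limits (rad/s): [2.79, 2.79, 3.14, 3.14, 3.14, 3.14].

INTERFACE

Orientations are given as a unit quaternion [x, y, z, w].
In Python, from rig import robot gives the robot as it stands. The module is installed in compiled form; this text tells all that it offers.
- The arm moves only by the tool send_rows, never from a script. Its argument "deltas" is a list of rows, each an object of numbers: "tx", "ty", "tz": the shift along the tool's x, y, z in cm; "rx", "ry", "rz": the turn, a rotation vector about the tool's x, y, z in rad. A call has 1 to 5 rows; each row is the pose to reach, as a shift and turn from the pose commanded when the call began, along the tool's axes at that moment; what a row does not reach only later rows make up. A row lasts 1/12 s, in which the tool goes at most 41.7 mm and 7.16 degrees, less where a joint would pass 70% of its speed; a pose out of reach is approached as far as the arm can. A call with a gripper value outside its range is refused whole. "claw" is the finger opening in cm, from 0 to 8.7, set as the call begins (left out, the last holds). The fingers move at their own pace and stop on an object; "squeeze" is the grip in N (left out, the last holds). Time passes only in rows, so rows that repeat a pose let the fingers close. It gives the time, the measured TCP pose, the force and the opening at its end, in the units of the state.
- robot.get_obs(): the state, without advancing time (a new reading comes with each control period).
- robot.camera(name): name is "scene" or "top"; returns a dict with "color" (384x512x3 uint8, red, green, blue), "z_map" (384x512 float32, m along the optical axis (not along the pixel's ray), 0 where there is no reading), "intrinsics" (3x3 intrinsics, pixels), "R" (3x3) and "t" (3): a world point X has camera coordinates R X + t. Camera axes: x right, y down, z forward; pixel columns grow to the right and rows downward; lengths in m; the calibration is good to about 2 mm. A picture is of the moment at which its call begins.
- robot.hand_in(): hands the job in, once; it reports no verdict.
Trained networks look in the newest picture that a camera, given by its name, has taken for a name from the list of things; names that differ only in an ending like _2 or _b are one class to them, and where a whole thing is asked for, a point or a joint stands for the part that bears it (a point fixed in the world has none). Each returns a list of dicts, best first, with "p" (0 to 1); they miss things now and then, are a little off and sometimes report something else, mostly with a low value. They report only what shows in the picture. A call takes as long as a camera call. They do not tell look-alikes from the thing itself.
- robot.outline_of(label, camera): "pixels" (384x512 bool, what is visible of it) and "xy" ([column, row] in pixels, amid what is visible of it).
- robot.tip_of(label, camera): "xy" ([column, row] in pixels: a listed point, or the origin of a listed thing).
The state is a dict: "time": time; "q": joint angles; "joint_velocities": joint speeds; "joint_torque": joint torques, N m; "position": TCP position; "tool_rot": TCP orientation; "ft_force": force on the tool from outside, world axes, zero at the start; "moment": the same for the moment, N m; "grip_width": finger opening in m.
Only numpy, scipy, OpenCV 4.12 (cv2) and the standard library are available. Lean on these libraries where they do the work, as an engineer would, in place of code of your own. Each camera call takes 0.05 s, during which the arm holds its last target.

TASK

Put the two wet sanding blocks away to drain on the sloping slatted rack: lay the larger, flatter block flat on the slats near the middle, lengthwise down the slope, with its short end against the backstop at the low end. Lay the smaller, thicker block flat on top of it, pointing the same way, centred sideways over it and with its short end against the backstop too.

Things in the scene. Friction and masses are not known exactly. Their poses are not given: they have to be found in the camera images.
- large_block_center (a point): Centre of the larger sanding block: a loose, plain dark grey wrapped block with straight sides, 48 mm (its x) by 74 mm (its y, the long axis) by 24 mm high (its z), about 60 g, lying flat on the table. The point lies in the middle, 12 mm above the underside. Take it across the 48 mm width. (The rough, narrower black lumps nearby are charcoal.)
- small_block_center (a point): Centre of the smaller sanding block: a loose, plain black wrapped block with straight sides, 40 mm (its x) by 60 mm (its y, the long axis) by 32 mm high (its z), about 60 g, lying flat on the table. The point lies in the middle, 16 mm above the underside. Take it across the 40 mm width.
- backstop_foot (a point): On the fixed wooden drain rack: point on top of the slats at the foot of the backstop, half-way along it. x runs down the 15 degree slope (away from the robot) square into the backstop, y along the backstop, z up, square to the deck. Deck: x -150 to 0 mm, 150 mm wide, open at the sides. Backstop: 150 mm wide, 10 thick, 50 mm above the slats. Blocks do not slide down by themselves.
Mind the look-alikes: they are no part of the job. What is shaped like the part that bears large_block_center but green or yellow is not meant.

How it is judged:
By the outcome, as a careful person would: the job done as asked, in the order asked, and still so for the second after the job is handed in, with the robot touching nothing.
It also fails if it takes over 58 s, if anything falls off the work surface, if the arm or the gripper's body presses on something with over 40 N, if the wrist force passes 120 N, or if a joint passes its speed limit or range.

## Working session

There is one attempt and no reset: what is moved stays moved. The work goes in short steps, Python scripts to look and compute and a tool call to move; the robot and the scene stay as the last step left them, time stands still between calls to the robot, and variables do not carry over. Pictures are saved under pics/ and viewed, and the job is handed in when it is done.

Besides the shell and the picture viewer there is one more tool, called after ">>>" in YAML: its name, and indented under it one key for each argument. send_rows: Moves the arm, as the interface text tells. Its arguments: {"type":"object","properties":{"deltas":{"type":"array","items":{"type":"object","properties":{"tx":{"type":"number"},"ty":{"type":"number"},"tz":{"type":"number"},"rx":{"type":"number"},"ry":{"type":"number"},"rz":{"type":"number"}}}},"claw":{"type":"number"},"squeeze":{"type":"number"}},"required":["deltas"]}

```bash
mkdir -p pics
cat > h.py <<'E'
import numpy as np, cv2
from rig import robot
def cam(n,fn=None):
    c=robot.camera(n)
    if fn: cv2.imwrite('pics/'+fn,c['color'][:,:,::-1])
    np.savez('/tmp/'+n+'.npz',**c)
    return c
def world(c):
    K,R,t=c['intrinsics'],c['R'],c['t'];z=c['z_map']
    v,u=np.mgrid[:384,:512]
    P=np.stack([(u-K[0,2])/K[0,0]*z,(v-K[1,2])/K[1,1]*z,z],-1)
    return (P-t)@R
E
python3 - <<'E'
from h import *
for n in ['scene','top']:
    c=cam(n,n+'0.png');W=world(c)
    for l in ['large_block_center','small_block_center','backstop_foot']:
        for f in ['outline_of','tip_of']:
            try:
                for d in getattr(robot,f)(l,n):
                    x,y=[int(round(a)) for a in d['xy']]
                    print(n,l,f,round(d['p'],2),x,y,W[min(y,383),min(x,511)].round(3), d['pixels'].sum() if 'pixels' in d else '')
            except Exception as e: print(n,l,f,e)
print(robot.get_obs())
E
```

```text
scene large_block_center outline_of 0.75 183 222 [0.584 0.37  0.027] 516
scene large_block_center outline_of 0.72 238 218 [0.534 0.254 0.027] 567
scene large_block_center outline_of 0.57 256 200 [0.601 0.154 0.026] 422
scene large_block_center tip_of 0.9 239 222 [0.528 0.255 0.02 ] 
scene large_block_center tip_of 0.69 260 201 [0.59  0.149 0.026] 
scene large_block_center tip_of 0.59 185 224 [0.572 0.371 0.028] 
scene small_block_center outline_of 0.89 234 243 [0.432 0.33  0.034] 653
scene small_block_center tip_of 0.92 236 243 [0.429 0.327 0.035] 
scene backstop_foot outline_of 0.59 300 180 [ 0.628 -0.024  0.039] 1530
scene backstop_foot outline_of 0.5 183 225 [0.573 0.375 0.026] 550
scene backstop_foot tip_of 0.81 296 181 [ 0.627 -0.008  0.039] 
top large_block_center outline_of 0.93 279 171 [0.6   0.133 0.029] 721
top large_block_center outline_of 0.78 178 174 [0.597 0.365 0.027] 732
top large_block_center outline_of 0.57 230 193 [0.551 0.246 0.028] 700
top large_block_center tip_of 0.82 178 176 [0.592 0.364 0.031] 
top large_block_center tip_of 0.75 234 195 [0.546 0.237 0.028] 
t
[... 312 characters left out ...]
4 -0.024  0.053] 
{'time': 0.7, 'q': array([-1.30150256e+00,  5.27465064e-01,  1.43270384e+00,  3.25613028e-05,
        1.18140315e+00, -1.78487977e-01]), 'joint_velocities': array([ 0.00021948, -0.0005423 , -0.00196898, -0.00069295,  0.00128709,
        0.00020744]), 'joint_torque': array([ 8.93845445e-04, -4.39858747e+01, -1.76952535e+01,  6.34481362e-02,
        5.04694891e-02, -2.90572814e-05]), 'position': array([ 0.27064012, -0.56333915,  0.22256866]), 'tool_rot': array([9.75042333e-01, 2.22019026e-01, 1.55139526e-05, 9.60678714e-06]), 'ft_force': array([-0.7196224 ,  0.08020093, -0.20407247]), 'moment': array([ 0.05350096, -0.03802512, -0.04089566]), 'grip_width': 0.08712540546806836}
```

Run:
```python
import cv2,numpy as np
a=cv2.imread('pics/scene0.png');b=cv2.imread('pics/top0.png')
cv2.imwrite('pics/scene0c.png',cv2.resize(a[130:300,130:400],None,fx=2.9,fy=2.9,interpolation=2))
cv2.imwrite('pics/top0c.png',cv2.resize(b[100:300,130:430],None,fx=2.6,fy=2.6,interpolation=2))
```

```text
(no output)
```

View pics/scene0.png

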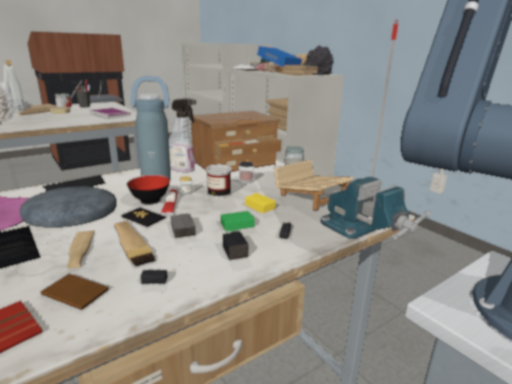

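View pics/top0.png

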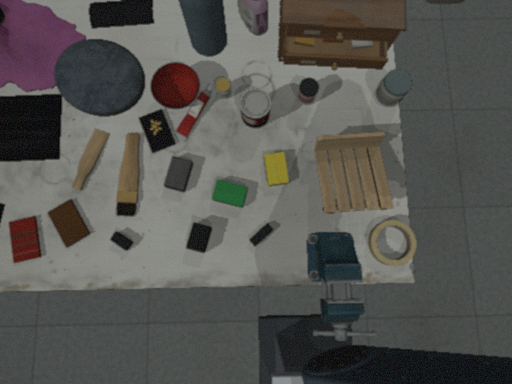

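```bash
ls pics
```

```text
scene0.png
scene0c.png
top0.png
top0c.png
```

View pics/top0c.png

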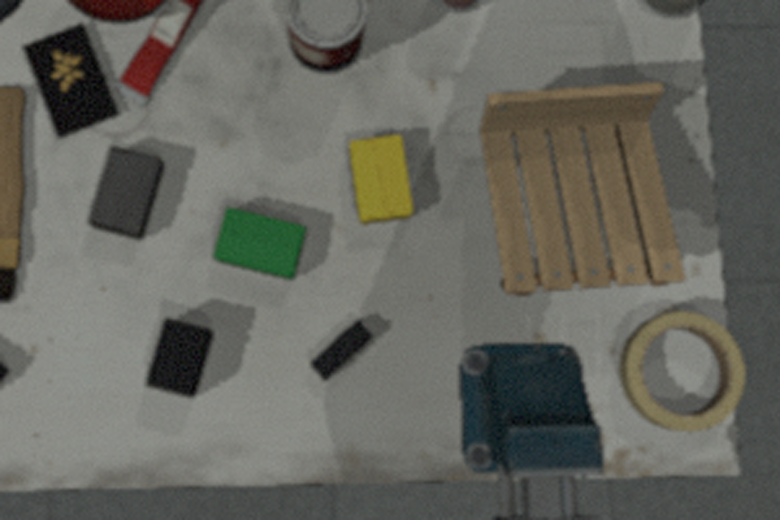

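View pics/scene0c.png

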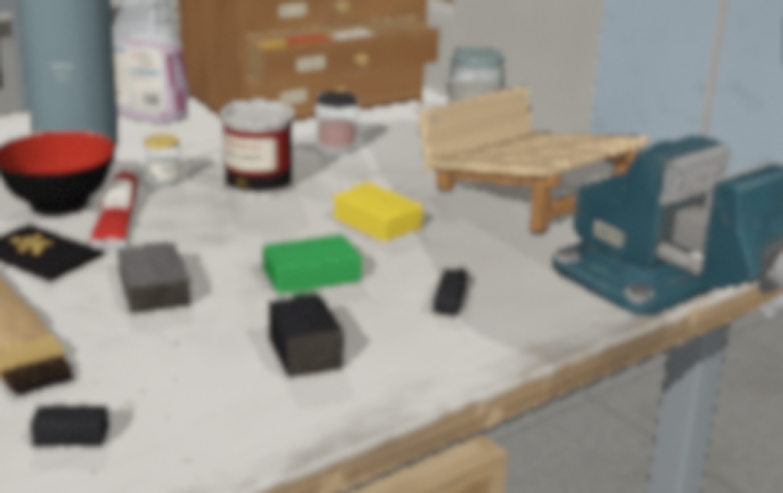

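The top view shows the grey block at (178,174), the black block at (199,238), the rack around (352,173) with its backstop at row ~142, and a vise at (335,260). The yellow and green blocks are look-alikes, and the black pieces at (122,240) and (261,233) are charcoal. Next I measure the poses from depth.

```bash
cat > meas.py <<'E'
from h import *
def block(W,c,h,near,camn=None,tol=0.007):
    m=(abs(W[...,2]-h)<tol)&(np.hypot(W[...,0]-near[0],W[...,1]-near[1])<0.055)&(c['color'].max(-1)<110)&(c['z_map']>0)
    n,lab,st,ce=cv2.connectedComponentsWithStats(m.astype(np.uint8))
    i=1+np.argmax(st[1:,4]); p=W[lab==i]
    r=cv2.minAreaRect((p[:,:2]*1000).astype(np.float32))
    return len(p),np.median(p[:,2]),r,p
E
python3 - <<'E'
from meas import *
for n in ['top','scene']:
    c=dict(np.load(f'/tmp/{n}.npz'));W=world(c)
    for h,near in [(.024,(.596,.366)),(.032,(.447,.313))]:
        k,z,r,p=block(W,c,h,near); 
        b=cv2.boxPoints(r)
        print(n,k,round(z,4),np.round(r[0],1),np.round(r[1],1),round(r[2],1),'mean',p.mean(0).round(4))
    # rack: table height
    print('table z',np.median(W[200:215,290:310,2]) if n=='top' else '')
c=dict(np.load('/tmp/top.npz'));W=world(c)
for y in range(128,216,5):
    print(y,[tuple((W[y,x]*1000).astype(int)) for x in range(312,396,8)])
# vise height
v=W[230:325,300:380]; m=v[...,2]>.02
print('vise',v[m].min(0),v[m].max(0))
v=W[230:285,300:365]; print('visemax',v[...,2].max())
E
```

```text
top 673 0.0271 [599.6 367.6] [48.4 74.1] 73.7 mean [0.5983 0.3667 0.0268]
top 522 0.0349 [452.  318.6] [42.1 60.7] 73.9 mean [0.4516 0.3179 0.0348]
table z 0.0012715055972027738
scene 315 0.0263 [590.5 369.5] [45.8 62.5] 73.0 mean [0.5836 0.3721 0.0253]
scene 359 0.0341 [446.7 319.8] [40.6 59.3] 76.5 mean [0.4409 0.322  0.0331]
table z 
128 [(np.int64(710), np.int64(47), np.int64(1)), (np.int64(710), np.int64(27), np.int64(0)), (np.int64(708), np.int64(9), np.int64(4)), (np.int64(709), np.int64(-11), np.int64(0)), (np.int64(709), np.int64(-30), np.int64(0)), (np.int64(708), np.int64(-49), np.int64(2)), (np.int64(707), np.int64(-68), np.int64(3)), (np.int64(708), np.int64(-89), np.int64(0)), (np.int64(707), np.int64(-107), np.int64(3)), (np.int64(708), np.int64(-128), np.int64(0)), (np.int64(707), np.int64(-147), np.int64(1))]
133 [(np.int64(698), np.int64(48), np.int64(1)), (np.int64(697), np.int64(28), np.int64(1)), (np.int64(696), np.int64(9), np.int64(3)), (np.int64(696), np.int64(-10), np.int64(1)), (np.int64(697), np.int64(-29), np.int64(0)), (np.int64(695), np.int64(-48), np.in
[... 7705 characters left out ...]
71)), (np.int64(504), np.int64(-88), np.int64(70)), (np.int64(512), np.int64(-131), np.int64(0))]
213 [(np.int64(503), np.int64(57), np.int64(1)), (np.int64(503), np.int64(38), np.int64(1)), (np.int64(497), np.int64(30), np.int64(56)), (np.int64(502), np.int64(1), np.int64(3)), (np.int64(502), np.int64(-17), np.int64(2)), (np.int64(502), np.int64(-37), np.int64(0)), (np.int64(501), np.int64(-55), np.int64(2)), (np.int64(501), np.int64(-73), np.int64(2)), (np.int64(500), np.int64(-92), np.int64(1)), (np.int64(500), np.int64(-111), np.int64(0)), (np.int64(500), np.int64(-129), np.int64(2))]
vise [ 0.26819063 -0.08939581  0.02005129] [0.46045929 0.19579764 0.88884599]
visemax 0.8888459916829475
```

```bash
cat > rack.py <<'E'
from meas import *
from scipy.optimize import least_squares
def fit(W,c,verbose=True):
    P=W.reshape(-1,3); P=P[(c['z_map'].ravel()>0)]
    sel=(P[:,0]>.48)&(P[:,0]<.69)&(P[:,1]>-.14)&(P[:,1]<.08)&(P[:,2]>.02)&(P[:,2]<.1)
    Q=P[sel]
    a=np.deg2rad(15)
    def frame(p):
        x,y,z,yaw=p
        cz,sz=np.cos(yaw),np.sin(yaw)
        ex=np.array([cz*np.cos(a),sz*np.cos(a),-np.sin(a)]); ey=np.array([-sz,cz,0]); ez=np.cross(ex,ey)
        return np.array([x,y,z]),np.stack([ex,ey,ez],1)
    def loc(p):
        o,R=frame(p);return (Q-o)@R
    def res(p):
        L=loc(p); 
        # box SDF-ish: deck surface z=0 & backstop front x=0
        deck=abs(L[:,2]);
        back=np.hypot(L[:,0],0*L[:,0])
        return np.minimum(np.minimum(deck,back),.006)
    best=None
    for yaw0 in [-.1,-.05,0,.05,.1]:
        s=least_squares(res,[.645,-.028,.034,yaw0],x_scale=[.01,.01,.01,.1],diff_step=1e-4)
        if best is None or s.cost<best.cost: best=s
    p=best.x
    L=loc(p); d=(abs(L[:,2])<.006)&(L[:,0]>-.16)&(L[:,0]<0)
    return p,L,frame,d
if __name__=='__main__':
    for n in ['top','scene']:
        c=dict(np.load(f'/tmp/{n}.npz'));W=world(c)
        p,L,frame,d=fit(W,c)
        print(n,p.round(4),d.sum())
        D=L[d]
        # side edges per x-bin
        for x0 in np.arange(-.15,0,.025):
            s=D[(D[:,0]>x0)&(D[:,0]<x0+.025)]
            if len(s):print(round(x0,3),np.percentile(s[:,1],[0,1,99,100]).round(4),np.median(s[:,2]).round(4))
        print('x range',np.percentile(D[:,0],[0,.5,1]))
        b=L[(L[:,2]>.02)&(abs(L[:,0])<.015)]; print('back x', np.median(b[:,0]),b[:,2].max(),np.percentile(b[:,1],[0,1,99,100]))
        # rect fit of deck
        r=cv2.minAreaRect((L[d][:,:2]*1000).astype(np.float32));print(r)
E
python3 rack.py
```

```text
top [ 0.6488 -0.0077  0.0329  0.0493] 3829
-0.15 [-0.0924 -0.0913  0.0565  0.0573] 0.0
-0.125 [-0.0928 -0.0908  0.0567  0.0572] -0.0
-0.1 [-0.092  -0.0909  0.0569  0.0578] 0.0001
-0.075 [-0.092  -0.0907  0.0564  0.0576] 0.0001
-0.05 [-0.0919 -0.0902  0.0573  0.0578] 0.0002
-0.025 [-0.0918 -0.09    0.0569  0.0579] 0.0005
x range [-0.15324535 -0.15269445 -0.1523862 ]
back x -0.00024208072294968708 0.05327127864866735 [-0.09115845 -0.08978794  0.05730351  0.05834198]
((-76.62870025634766, -17.470436096191406), (153.24620056152344, 150.6096954345703), 0.03236519917845726)
scene [ 0.647  -0.0185  0.0324  0.0519] 702
-0.15 [-0.0816 -0.0809  0.0683  0.0692] 0.0007
-0.125 [-0.0835 -0.0803  0.0683  0.0688] 0.0009
-0.1 [-0.0762 -0.0753  0.0681  0.0686] 0.0009
-0.075 [-0.0734 -0.0731  0.0679  0.0687] 0.001
-0.05 [-0.071  -0.0689  0.0684  0.0687] 0.001
-0.025 [-0.084  -0.0818  0.0678  0.0687] 0.0012
x range [-0.15513016 -0.154356   -0.15393062]
back x -8.408903217832537e-05 0.051921510141222954 [-0.0829944  -0.0813235   0.06796204  0.06851034]
((-77.46632385253906, -7.40771484375), (152.76809692382812, 155.3401641845703), 89.8187026977539)
```

```bash
cat > go.py <<'E'
import sys,numpy as np
from scipy.spatial.transform import Rotation as Ro
from rig import robot
ORG=np.array([.649,-.0250,.0318]);YAW=.050;A=np.deg2rad(15)
def rackR():
    c,s=np.cos(YAW),np.sin(YAW)
    ex=np.array([c*np.cos(A),s*np.cos(A),-np.sin(A)]);ey=np.array([-s,c,0]);ez=np.cross(ex,ey)
    return np.stack([ex,ey,ez],1)
def flat(yawdeg):
    y=np.deg2rad(yawdeg);c,s=np.cos(y),np.sin(y)
    return np.array([[c,s,0],[s,-c,0],[0,0,-1.]])
def rack_tool():
    R=rackR();return np.stack([-R[:,0],R[:,1],-R[:,2]],1)
def show(P,R):
    o=robot.get_obs();R0=Ro.from_quat(o['tool_rot']).as_matrix()
    d=R0.T@(np.array(P)-o['position'])*100;w=Ro.from_matrix(R0.T@R).as_rotvec()
    print('P',np.round(P,4),'t',round(o['time'],2),'pos',o['position'].round(4),'F',o['ft_force'].round(1),'w',round(o['grip_width'],4))
    print(f'tx {d[0]:.2f} ty {d[1]:.2f} tz {d[2]:.2f} rx {w[0]:.3f} ry {w[1]:.3f} rz {w[2]:.3f}  |d| {np.linalg.norm(d):.1f} ang {np.degrees(np.linalg.norm(w)):.0f}')
if __name__=='__main__':
    a=sys.argv
    if a[1]=='f': show([float(v) for v in a[2:5]],flat(float(a[5])))
    else: show(ORG+rackR()@np.array([float(v) for v in a[2:5]]),rack_tool())   # TCP in rack coordinates
E
python3 go.py f .599 .367 .2 163.7
```

```text
P [0.599 0.367 0.2  ] t 0.7 pos [ 0.2706 -0.5633  0.2226] F [-0.7  0.1 -0.2] w 0.0871
tx 69.88 ty -69.65 tz 2.26 rx 0.000 ry 0.000 rz -2.409  |d| 98.7 ang 138
```

>>> send_rows:
  deltas:
    - {"tx":70,"ty":-70,"tz":2,"rz":-2.41}
    - {"tx":70,"ty":-70,"tz":2,"rz":-2.41}
    - {"tx":70,"ty":-70,"tz":2,"rz":-2.41}
    - {"tx":70,"ty":-70,"tz":2,"rz":-2.41}
    - {"tx":70,"ty":-70,"tz":2,"rz":-2.41}
  claw: 7.2

```text
schema error: expected keys tx, ty, tz, rx, ry, rz
```

```bash
python3 go.py f .599 .367 .2 163.7
```

```text
P [0.599 0.367 0.2  ] t 0.7 pos [ 0.2706 -0.5633  0.2226] F [-0.7  0.1 -0.2] w 0.0871
tx 69.88 ty -69.65 tz 2.26 rx 0.000 ry 0.000 rz -2.409  |d| 98.7 ang 138
```

>>> send_rows:
  deltas:
    - {"tx":70,"ty":-70,"tz":2,"rx":0,"ry":0,"rz":-2.41}
    - {"tx":70,"ty":-70,"tz":2,"rx":0,"ry":0,"rz":-2.41}
    - {"tx":70,"ty":-70,"tz":2,"rx":0,"ry":0,"rz":-2.41}
    - {"tx":70,"ty":-70,"tz":2,"rx":0,"ry":0,"rz":-2.41}
    - {"tx":70,"ty":-70,"tz":2,"rx":0,"ry":0,"rz":-2.41}
  claw: 7.2

```text
time: 1.12
position: [0.3399, -0.3651, 0.2184]
tool_rot: [0.858, 0.513, 0.0, 0.0]
ft_force: [0.8, -0.4, 0.1]
grip_width: 0.0729
```

```bash
python3 go.py f .599 .367 .2 163.7
```

```text
P [0.599 0.367 0.2  ] t 1.12 pos [ 0.3399 -0.3651  0.2184] F [ 0.8 -0.4  0.1] w 0.0729
tx 76.76 ty -11.80 tz 1.84 rx 0.000 ry 0.000 rz -1.779  |d| 77.7 ang 102
```

>>> send_rows:
  deltas:
    - {"tx":77,"ty":-12,"tz":1.8,"rx":0,"ry":0,"rz":-1.78}
    - {"tx":77,"ty":-12,"tz":1.8,"rx":0,"ry":0,"rz":-1.78}
    - {"tx":77,"ty":-12,"tz":1.8,"rx":0,"ry":0,"rz":-1.78}
    - {"tx":77,"ty":-12,"tz":1.8,"rx":0,"ry":0,"rz":-1.78}
    - {"tx":77,"ty":-12,"tz":1.8,"rx":0,"ry":0,"rz":-1.78}

```text
time: 1.53
position: [0.4102, -0.169, 0.2138]
tool_rot: [0.659, 0.752, 0.0, 0.001]
ft_force: [1.4, -0.7, 0.8]
grip_width: 0.0724
```

```bash
python3 go.py f .599 .367 .2 163.7
```

```text
P [0.599 0.367 0.2  ] t 1.53 pos [ 0.4102 -0.169   0.2138] F [ 1.4 -0.7  0.8] w 0.0724
tx 50.63 ty 25.80 tz 1.37 rx 0.000 ry 0.001 rz -1.154  |d| 56.8 ang 66
```

>>> send_rows:
  deltas:
    - {"tx":50.6,"ty":25.8,"tz":1.4,"rx":0,"ry":0,"rz":-1.154}
    - {"tx":50.6,"ty":25.8,"tz":1.4,"rx":0,"ry":0,"rz":-1.154}
    - {"tx":50.6,"ty":25.8,"tz":1.4,"rx":0,"ry":0,"rz":-1.154}
    - {"tx":50.6,"ty":25.8,"tz":1.4,"rx":0,"ry":0,"rz":-1.154}
    - {"tx":50.6,"ty":25.8,"tz":1.4,"rx":0,"ry":0,"rz":-1.154}

```text
time: 1.95
position: [0.4806, 0.0274, 0.2087]
tool_rot: [0.395, 0.919, 0.0, 0.0]
ft_force: [0.8, -0.8, 0.4]
grip_width: 0.0716
```

```bash
python3 go.py f .599 .367 .15 163.7
```

```text
P [0.599 0.367 0.15 ] t 1.95 pos [0.4806 0.0274 0.2087] F [ 0.8 -0.8  0.4] w 0.0716
tx 16.52 ty 31.95 tz 5.87 rx 0.000 ry 0.001 rz -0.528  |d| 36.4 ang 30
```

>>> send_rows:
  deltas:
    - {"tx":16.5,"ty":32,"tz":5.9,"rx":0,"ry":0,"rz":-0.528}
    - {"tx":16.5,"ty":32,"tz":5.9,"rx":0,"ry":0,"rz":-0.528}
    - {"tx":16.5,"ty":32,"tz":5.9,"rx":0,"ry":0,"rz":-0.528}
    - {"tx":16.5,"ty":32,"tz":5.9,"rx":0,"ry":0,"rz":-0.528}
    - {"tx":16.5,"ty":32,"tz":5.9,"rx":0,"ry":0,"rz":-0.528}

```text
time: 2.37
position: [0.5496, 0.2212, 0.1746]
tool_rot: [0.142, 0.99, -0.0, 0.0]
ft_force: [1.3, -0.6, 0.8]
grip_width: 0.0722
```

```bash
python3 go.py f .599 .367 .1 163.7
```

```text
P [0.599 0.367 0.1  ] t 2.37 pos [0.5496 0.2212 0.1746] F [ 1.3 -0.6  0.8] w 0.0722
tx -0.63 ty 15.38 tz 7.46 rx 0.000 ry 0.001 rz -0.001  |d| 17.1 ang 0
```

>>> send_rows:
  deltas:
    - {"tx":-0.63,"ty":15.4,"tz":7.5,"rx":0,"ry":0,"rz":0}
    - {"tx":-0.63,"ty":15.4,"tz":7.5,"rx":0,"ry":0,"rz":0}
    - {"tx":-0.63,"ty":15.4,"tz":7.5,"rx":0,"ry":0,"rz":0}
    - {"tx":-0.63,"ty":15.4,"tz":7.5,"rx":0,"ry":0,"rz":0}
    - {"tx":-0.63,"ty":15.4,"tz":7.5,"rx":0,"ry":0,"rz":0}

```text
time: 2.78
position: [0.599, 0.3702, 0.0954]
tool_rot: [0.143, 0.99, 0.001, -0.001]
ft_force: [-0.5, -0.1, 0.8]
grip_width: 0.0719
```

```bash
python3 go.py f .599 .367 .004 163.7; python3 -c "
from h import *
c=cam('top','t1.png');cam('scene','s1.png')
a=cv2.imread('pics/t1.png')[100:280,100:300];b=cv2.imread('pics/s1.png')[150:300,130:330]
cv2.imwrite('pics/c1.png',np.hstack([cv2.resize(a,(400,360)),cv2.resize(b,(400,360))]))"
```

```text
P [0.599 0.367 0.004] t 2.78 pos [0.599  0.3702 0.0954] F [-0.5 -0.1  0.8] w 0.0719
tx -0.11 ty -0.31 tz 9.14 rx 0.001 ry -0.002 rz -0.002  |d| 9.1 ang 0
```

View pics/c1.png

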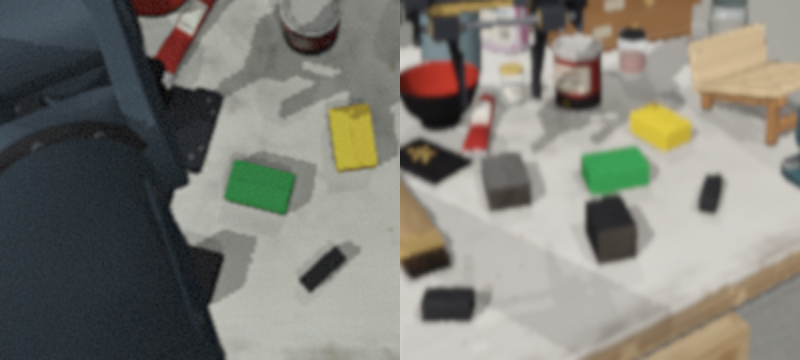

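The fingers straddle the grey block (scene crop, about (500,170)) and the arm hides it from the top camera. I descend in two steps.

>>> send_rows:
  deltas:
    - {"tx":-0.1,"ty":-0.3,"tz":3,"rx":0,"ry":0,"rz":0}
    - {"tx":-0.1,"ty":-0.3,"tz":5,"rx":0,"ry":0,"rz":0}
    - {"tx":-0.1,"ty":-0.3,"tz":5,"rx":0,"ry":0,"rz":0}

```text
time: 3.13
position: [0.5964, 0.3585, 0.0466]
tool_rot: [0.146, 0.989, -0.002, -0.004]
ft_force: [-1.4, -0.3, -0.3]
grip_width: 0.0727
```

```bash
python3 go.py f .599 .367 .004 163.7
```

```text
P [0.599 0.367 0.004] t 3.13 pos [0.5964 0.3585 0.0466] F [-1.4 -0.3 -0.3] w 0.0727
tx -0.03 ty 0.92 tz 4.25 rx -0.006 ry -0.006 rz -0.008  |d| 4.4 ang 1
```

>>> send_rows:
  deltas:
    - {"tx":0,"ty":0,"tz":0,"rx":0,"ry":0,"rz":0}
    - {"tx":0,"ty":0,"tz":0,"rx":0,"ry":0,"rz":0}
    - {"tx":0,"ty":0,"tz":0,"rx":0,"ry":0,"rz":0}

```text
time: 3.38
position: [0.601, 0.3614, 0.0522]
tool_rot: [0.145, 0.989, 0.001, 0.002]
ft_force: [0.4, -0.3, 0.7]
grip_width: 0.072
```

```bash
python3 go.py f .599 .367 .004 163.7
```

```text
P [0.599 0.367 0.004] t 3.38 pos [0.601  0.3614 0.0522] F [ 0.4 -0.3  0.7] w 0.072
tx 0.37 ty 0.46 tz 4.82 rx 0.002 ry 0.003 rz -0.007  |d| 4.9 ang 0
```

>>> send_rows:
  deltas:
    - {"tx":0.2,"ty":0.45,"tz":1.2,"rx":0,"ry":0,"rz":-0.005}
    - {"tx":0.2,"ty":0.45,"tz":2.4,"rx":0,"ry":0,"rz":-0.005}
    - {"tx":0.2,"ty":0.45,"tz":3.4,"rx":0,"ry":0,"rz":-0.005}
    - {"tx":0.2,"ty":0.45,"tz":4.1,"rx":0,"ry":0,"rz":-0.005}
    - {"tx":0.2,"ty":0.45,"tz":4.5,"rx":0,"ry":0,"rz":-0.005}

```text
time: 3.8
position: [0.5975, 0.366, 0.0024]
tool_rot: [0.142, 0.99, -0.001, -0.001]
ft_force: [-0.4, 0.6, 0.5]
grip_width: 0.072
```

>>> send_rows:
  deltas:
    - {"tx":0,"ty":0,"tz":0,"rx":0,"ry":0,"rz":0}
    - {"tx":0,"ty":0,"tz":0,"rx":0,"ry":0,"rz":0}
    - {"tx":0,"ty":0,"tz":0,"rx":0,"ry":0,"rz":0}
    - {"tx":0,"ty":0,"tz":0,"rx":0,"ry":0,"rz":0}

```text
time: 4.13
position: [0.5993, 0.3666, 0.0053]
tool_rot: [0.142, 0.99, 0.0, 0.0]
ft_force: [0.4, -0.3, 0.2]
grip_width: 0.0719
```

```bash
python3 go.py f .599 .367 .004 163.7
```

```text
P [0.599 0.367 0.004] t 4.13 pos [0.5993 0.3666 0.0053] F [ 0.4 -0.3  0.2] w 0.0719
tx 0.04 ty 0.03 tz 0.13 rx 0.001 ry 0.001 rz -0.001  |d| 0.1 ang 0
```

>>> send_rows:
  deltas:
    - {"tx":0,"ty":0,"tz":0.1,"rx":0,"ry":0,"rz":0}
    - {"tx":0,"ty":0,"tz":0.1,"rx":0,"ry":0,"rz":0}
    - {"tx":0,"ty":0,"tz":0.1,"rx":0,"ry":0,"rz":0}
    - {"tx":0,"ty":0,"tz":0.1,"rx":0,"ry":0,"rz":0}
    - {"tx":0,"ty":0,"tz":0.1,"rx":0,"ry":0,"rz":0}
  claw: 3.5
  squeeze: 20

```text
time: 4.55
position: [0.5989, 0.3664, 0.0038]
tool_rot: [0.142, 0.99, 0.0, 0.0]
ft_force: [-0.6, 0.2, 2.4]
grip_width: 0.0471
```

>>> send_rows:
  deltas:
    - {"tx":0,"ty":0,"tz":0,"rx":0,"ry":0,"rz":0}
    - {"tx":0,"ty":0,"tz":0,"rx":0,"ry":0,"rz":0}
    - {"tx":0,"ty":0,"tz":-1,"rx":0,"ry":0,"rz":0}
    - {"tx":0,"ty":0,"tz":-3,"rx":0,"ry":0,"rz":0}
    - {"tx":0,"ty":0,"tz":-5,"rx":0,"ry":0,"rz":0}

```text
time: 4.97
position: [0.598, 0.366, 0.0536]
tool_rot: [0.142, 0.99, -0.001, -0.001]
ft_force: [-0.3, 0.5, -0.1]
grip_width: 0.0468
```

```bash
python3 go.py r -0.045 0 0.12; python3 go.py f .599 .367 .17 175
```

```text
P [ 0.6366 -0.0256  0.1594] t 4.97 pos [0.598  0.366  0.0536] F [-0.3  0.5 -0.1] w 0.0468
tx -14.72 ty -36.51 tz -10.54 rx 0.043 ry 0.257 rz -0.334  |d| 40.8 ang 24
P [0.599 0.367 0.17 ] t 4.97 pos [0.598  0.366  0.0536] F [-0.3  0.5 -0.1] w 0.0468
tx -0.05 ty 0.10 tz -11.64 rx -0.001 ry -0.002 rz -0.198  |d| 11.6 ang 11
```

>>> send_rows:
  deltas:
    - {"tx":0,"ty":0,"tz":-4,"rx":0,"ry":0,"rz":0}
    - {"tx":0,"ty":0,"tz":-8,"rx":0,"ry":0,"rz":-0.1}
    - {"tx":-1,"ty":-4,"tz":-10,"rx":0,"ry":0.05,"rz":-0.2}
    - {"tx":-2,"ty":-8,"tz":-11,"rx":0,"ry":0.1,"rz":-0.33}
    - {"tx":-4,"ty":-12,"tz":-11,"rx":0,"ry":0.1,"rz":-0.33}

```text
time: 5.38
position: [0.6038, 0.2477, 0.1679]
tool_rot: [-0.026, 0.999, 0.008, -0.046]
ft_force: [0.0, 0.4, -0.5]
grip_width: 0.0468
```

```bash
python3 go.py r -0.060 0 0.12
```

```text
P [ 0.6221 -0.0263  0.1632] t 5.38 pos [0.6038 0.2477 0.1679] F [ 0.   0.4 -0.5] w 0.0468
tx -0.44 ty -27.47 tz -0.08 rx 0.018 ry 0.169 rz 0.004  |d| 27.5 ang 10
```

>>> send_rows:
  deltas:
    - {"tx":-0.1,"ty":-4,"tz":-0.5,"rx":0,"ry":0.05,"rz":0}
    - {"tx":-0.2,"ty":-8,"tz":-0.5,"rx":0,"ry":0.1,"rz":0}
    - {"tx":-0.4,"ty":-12,"tz":-0.5,"rx":0.018,"ry":0.169,"rz":0.004}
    - {"tx":-0.4,"ty":-16,"tz":-0.3,"rx":0.018,"ry":0.169,"rz":0.004}
    - {"tx":-0.4,"ty":-20,"tz":-0.1,"rx":0.018,"ry":0.169,"rz":0.004}

```text
time: 5.8
position: [0.6158, 0.046, 0.1612]
tool_rot: [-0.021, 0.991, -0.004, -0.133]
ft_force: [-0.8, -0.2, -1.5]
grip_width: 0.0467
```

```bash
python3 go.py r -0.060 0 0.12
```

```text
P [ 0.6221 -0.0263  0.1632] t 5.8 pos [0.6158 0.046  0.1612] F [-0.8 -0.2 -1.5] w 0.0467
tx -0.26 ty -7.26 tz -0.27 rx -0.000 ry -0.004 rz -0.007  |d| 7.3 ang 0
```

>>> send_rows:
  deltas:
    - {"tx":-0.1,"ty":-3,"tz":-0.2,"rx":0,"ry":0,"rz":-0.005}
    - {"tx":-0.3,"ty":-5.5,"tz":-0.3,"rx":0,"ry":0,"rz":-0.005}
    - {"tx":-0.3,"ty":-7.3,"tz":-0.3,"rx":0,"ry":0,"rz":-0.005}
    - {"tx":-0.3,"ty":-7.3,"tz":-0.3,"rx":0,"ry":0,"rz":-0.005}
    - {"tx":-0.3,"ty":-7.3,"tz":-0.3,"rx":0,"ry":0,"rz":-0.005}

```text
time: 6.22
position: [0.6218, -0.0255, 0.1636]
tool_rot: [-0.022, 0.991, -0.003, -0.133]
ft_force: [-0.4, 0.5, 0.1]
grip_width: 0.0468
```

```bash
python3 go.py r -0.055 0 0.12;python3 -c "
from h import *
c=cam('top','t2.png');cam('scene','s2.png')
a=cv2.imread('pics/t2.png')[90:270,240:440];b=cv2.imread('pics/s2.png')[100:250,210:410]
cv2.imwrite('pics/c2.png',np.hstack([cv2.resize(a,(400,360)),cv2.resize(b,(400,360))]))"
```

```text
P [ 0.627  -0.0261  0.1619] t 6.22 pos [ 0.6218 -0.0255  0.1636] F [-0.4  0.5  0.1] w 0.0468
tx -0.54 ty -0.08 tz 0.02 rx 0.001 ry -0.005 rz -0.004  |d| 0.5 ang 0
```

View pics/c2.png

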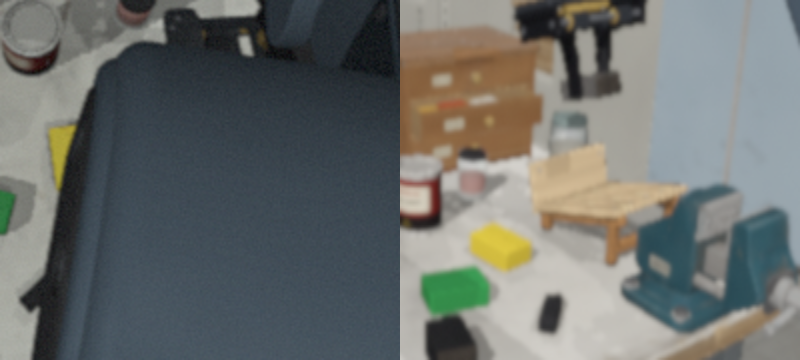

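The block is held and tilted to match the slope, above the rack. I lower it along the deck normal.

>>> send_rows:
  deltas:
    - {"tx":0,"ty":0,"tz":3,"rx":0,"ry":-0.003,"rz":-0.003}
    - {"tx":0,"ty":0,"tz":6,"rx":0,"ry":-0.003,"rz":-0.003}
    - {"tx":0,"ty":0,"tz":8.5,"rx":0,"ry":-0.003,"rz":-0.003}
    - {"tx":0,"ty":0,"tz":10,"rx":0,"ry":-0.003,"rz":-0.003}
    - {"tx":0,"ty":0,"tz":10.5,"rx":0,"ry":-0.003,"rz":-0.003}

```text
time: 6.73
position: [0.5912, -0.0238, 0.0594]
tool_rot: [-0.026, 0.991, -0.003, -0.135]
ft_force: [-1.7, -0.2, -0.3]
grip_width: 0.047
```

>>> send_rows:
  deltas:
    - {"tx":0,"ty":0,"tz":0,"rx":0,"ry":0,"rz":0}
    - {"tx":0,"ty":0,"tz":0,"rx":0,"ry":0,"rz":0}
    - {"tx":0,"ty":0,"tz":0,"rx":0,"ry":0,"rz":0}
    - {"tx":0,"ty":0,"tz":0,"rx":0,"ry":0,"rz":0}

```text
time: 7.07
position: [0.5956, -0.0261, 0.0633]
tool_rot: [-0.025, 0.991, -0.004, -0.13]
ft_force: [0.0, -0.5, -0.7]
grip_width: 0.0468
```

```bash
python3 go.py r -0.060 0 0.004;python3 -c "
from h import *
cam('scene','s3.png')
b=cv2.imread('pics/s3.png')[140:220,260:370]
cv2.imwrite('pics/c3.png',cv2.resize(b,None,fx=7,fy=7,interpolation=2))"
```

```text
P [ 0.5922 -0.0278  0.0512] t 7.07 pos [ 0.5956 -0.0261  0.0633] F [ 0.  -0.5 -0.7] w 0.0468
tx 0.03 ty -0.15 tz 1.26 rx -0.001 ry 0.001 rz 0.001  |d| 1.3 ang 0
```

View pics/c3.png

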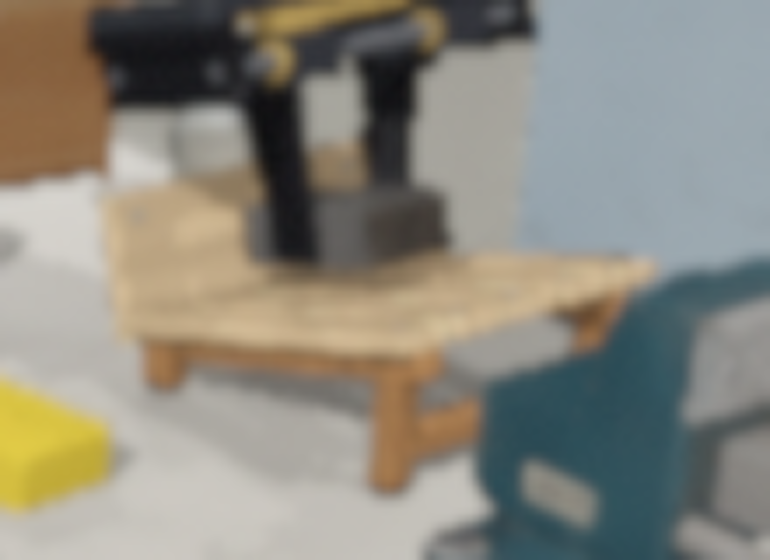

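The block hangs about 12 mm above the slats, parallel to the deck and centred sideways. I lower it further while watching the force.

>>> send_rows:
  deltas:
    - {"tx":0,"ty":-0.1,"tz":0.4,"rx":0,"ry":0,"rz":0}
    - {"tx":0,"ty":-0.1,"tz":0.7,"rx":0,"ry":0,"rz":0}
    - {"tx":0,"ty":-0.1,"tz":0.9,"rx":0,"ry":0,"rz":0}
    - {"tx":0,"ty":-0.1,"tz":0.9,"rx":0,"ry":0,"rz":0}
    - {"tx":0,"ty":-0.1,"tz":0.9,"rx":0,"ry":0,"rz":0}

```text
time: 7.53
position: [0.5916, -0.0274, 0.0529]
tool_rot: [-0.025, 0.991, -0.003, -0.132]
ft_force: [0.2, 0.3, -0.1]
grip_width: 0.0465
```

```bash
python3 go.py r -0.037 0 0.006
```

```text
P [ 0.6149 -0.0267  0.0472] t 7.53 pos [ 0.5916 -0.0274  0.0529] F [ 0.2  0.3 -0.1] w 0.0465
tx -2.40 ty -0.05 tz -0.06 rx 0.000 ry -0.003 rz 0.001  |d| 2.4 ang 0
```

>>> send_rows:
  deltas:
    - {"tx":-0.6,"ty":0,"tz":0,"rx":0,"ry":0,"rz":0}
    - {"tx":-1.2,"ty":0,"tz":0,"rx":0,"ry":0,"rz":0}
    - {"tx":-1.6,"ty":0,"tz":0,"rx":0,"ry":0,"rz":0}
    - {"tx":-1.8,"ty":0,"tz":0,"rx":0,"ry":0,"rz":0}
    - {"tx":-1.8,"ty":0,"tz":0,"rx":0,"ry":0,"rz":0}

```text
time: 7.95
position: [0.61, -0.0264, 0.0482]
tool_rot: [-0.025, 0.991, -0.003, -0.131]
ft_force: [0.8, -0.4, 0.1]
grip_width: 0.0471
```

>>> send_rows:
  deltas:
    - {"tx":-0.1,"ty":0,"tz":0,"rx":0,"ry":0,"rz":0}
    - {"tx":-0.2,"ty":0,"tz":0,"rx":0,"ry":0,"rz":0}
    - {"tx":-0.3,"ty":0,"tz":0,"rx":0,"ry":0,"rz":0}
    - {"tx":-0.3,"ty":0,"tz":0,"rx":0,"ry":0,"rz":0}

```text
time: 8.28
position: [0.6122, -0.0263, 0.0477]
tool_rot: [-0.025, 0.991, -0.003, -0.132]
ft_force: [0.2, 1.0, -0.9]
grip_width: 0.0465
```

```bash
python3 go.py r -0.037 0 0.006
```

```text
P [ 0.6149 -0.0267  0.0472] t 8.28 pos [ 0.6122 -0.0263  0.0477] F [ 0.2  1.  -0.9] w 0.0465
tx -0.27 ty -0.06 tz -0.02 rx -0.000 ry -0.002 rz 0.001  |d| 0.3 ang 0
```

No contact yet, so I creep on.

>>> send_rows:
  deltas:
    - {"tx":-0.1,"ty":0,"tz":0,"rx":0,"ry":0,"rz":0}
    - {"tx":-0.2,"ty":0,"tz":0,"rx":0,"ry":0,"rz":0}
    - {"tx":-0.3,"ty":0,"tz":0,"rx":0,"ry":0,"rz":0}
    - {"tx":-0.3,"ty":0,"tz":0,"rx":0,"ry":0,"rz":0}

```text
time: 8.62
position: [0.614, -0.0261, 0.047]
tool_rot: [-0.025, 0.991, -0.003, -0.133]
ft_force: [-2.5, -1.2, 1.9]
grip_width: 0.047
```

```bash
python3 go.py r -0.037 0 0.006
```

```text
P [ 0.6149 -0.0267  0.0472] t 8.62 pos [ 0.614  -0.0261  0.047 ] F [-2.5 -1.2  1.9] w 0.047
tx -0.08 ty -0.06 tz -0.04 rx -0.000 ry -0.005 rz 0.001  |d| 0.1 ang 0
```

>>> send_rows:
  deltas:
    - {"tx":0,"ty":0,"tz":0.05,"rx":0,"ry":0,"rz":0}
    - {"tx":0,"ty":0,"tz":0.1,"rx":0,"ry":0,"rz":0}
    - {"tx":0,"ty":0,"tz":0.15,"rx":0,"ry":0,"rz":0}
    - {"tx":0,"ty":0,"tz":0.15,"rx":0,"ry":0,"rz":0}

```text
time: 8.95
position: [0.6136, -0.0261, 0.0454]
tool_rot: [-0.025, 0.991, -0.003, -0.133]
ft_force: [-4.7, -0.3, 1.8]
grip_width: 0.047
```

>>> send_rows:
  deltas:
    - {"tx":-0.05,"ty":0,"tz":0.05,"rx":0,"ry":0,"rz":0}
    - {"tx":-0.1,"ty":0,"tz":0.1,"rx":0,"ry":0,"rz":0}
    - {"tx":-0.1,"ty":0,"tz":0.1,"rx":0,"ry":0,"rz":0}

```text
time: 9.2
position: [0.6136, -0.0261, 0.0451]
tool_rot: [-0.025, 0.991, -0.003, -0.134]
ft_force: [-6.7, 0.0, 7.3]
grip_width: 0.047
```

```bash
python3 go.py r -0.037 0 0.004
```

```text
P [ 0.6143 -0.0267  0.0452] t 9.2 pos [ 0.6136 -0.0261  0.0451] F [-6.7  0.   7.3] w 0.047
tx -0.06 ty -0.07 tz -0.04 rx 0.000 ry -0.007 rz 0.001  |d| 0.1 ang 0
```

It now bears on both the deck and the backstop. I release and lift.

>>> send_rows:
  deltas:
    - {"tx":0,"ty":0,"tz":0,"rx":0,"ry":0,"rz":0}
    - {"tx":0,"ty":0,"tz":0,"rx":0,"ry":0,"rz":0}
    - {"tx":0,"ty":0,"tz":0,"rx":0,"ry":0,"rz":0}
    - {"tx":0,"ty":0,"tz":0,"rx":0,"ry":0,"rz":0}
  claw: 6.5

```text
time: 9.53
position: [0.6163, -0.0261, 0.044]
tool_rot: [-0.025, 0.991, -0.003, -0.131]
ft_force: [0.4, 0.4, 0.2]
grip_width: 0.0623
```

>>> send_rows:
  deltas:
    - {"tx":0,"ty":0,"tz":-1,"rx":0,"ry":0,"rz":0}
    - {"tx":0,"ty":0,"tz":-3,"rx":0,"ry":0,"rz":0}
    - {"tx":0,"ty":0,"tz":-6,"rx":0,"ry":0,"rz":0}
    - {"tx":0,"ty":0,"tz":-10,"rx":0,"ry":0,"rz":0}
    - {"tx":0,"ty":0,"tz":-12,"rx":0,"ry":0,"rz":0}

```text
time: 9.95
position: [0.65, -0.0248, 0.1649]
tool_rot: [-0.025, 0.991, -0.004, -0.128]
ft_force: [1.1, -0.3, 0.7]
grip_width: 0.0651
```

```bash
python3 go.py f .452 .318 .15 163.7
```

```text
P [0.452 0.318 0.15 ] t 9.95 pos [ 0.65   -0.0248  0.1649] F [ 1.1 -0.3  0.7] w 0.0651
tx 17.07 ty 35.25 tz 5.95 rx -0.045 ry -0.254 rz 0.333  |d| 39.6 ang 24
```

>>> send_rows:
  deltas:
    - {"tx":1.8,"ty":3.6,"tz":0.5,"rx":-0.009,"ry":-0.05,"rz":0.06}
    - {"tx":3.5,"ty":7.2,"tz":1.1,"rx":-0.018,"ry":-0.1,"rz":0.13}
    - {"tx":5.3,"ty":10.8,"tz":1.7,"rx":-0.027,"ry":-0.15,"rz":0.2}
    - {"tx":7,"ty":14.4,"tz":2.4,"rx":-0.036,"ry":-0.2,"rz":0.26}
    - {"tx":8.7,"ty":18,"tz":3,"rx":-0.045,"ry":-0.254,"rz":0.333}

```text
time: 10.37
position: [0.5457, 0.1517, 0.1548]
tool_rot: [0.144, 0.99, 0.001, -0.002]
ft_force: [0.9, -0.0, 0.2]
grip_width: 0.0647
```

```bash
python3 go.py f .452 .318 .13 163.7
```

```text
P [0.452 0.318 0.13 ] t 10.37 pos [0.5457 0.1517 0.1548] F [ 0.9 -0.   0.2] w 0.0647
tx 13.71 ty 13.27 tz 2.55 rx 0.002 ry -0.003 rz -0.004  |d| 19.2 ang 0
```

>>> send_rows:
  deltas:
    - {"tx":2.8,"ty":2.7,"tz":0.5,"rx":0,"ry":0,"rz":0}
    - {"tx":5.6,"ty":5.4,"tz":1,"rx":0,"ry":0,"rz":0}
    - {"tx":8.3,"ty":8.1,"tz":1.5,"rx":0,"ry":0,"rz":0}
    - {"tx":11,"ty":10.8,"tz":2,"rx":0,"ry":0,"rz":0}
    - {"tx":13.4,"ty":13,"tz":2.5,"rx":0,"ry":0,"rz":-0.004}

```text
time: 10.78
position: [0.4529, 0.3155, 0.1306]
tool_rot: [0.139, 0.99, 0.001, -0.003]
ft_force: [0.2, -0.4, 0.2]
grip_width: 0.0652
```

>>> send_rows:
  deltas:
    - {"tx":0,"ty":0,"tz":0,"rx":0,"ry":0,"rz":0}
    - {"tx":0,"ty":0,"tz":0,"rx":0,"ry":0,"rz":0}
    - {"tx":0,"ty":0,"tz":0,"rx":0,"ry":0,"rz":0}

```text
time: 11.03
position: [0.4543, 0.3132, 0.1304]
tool_rot: [0.139, 0.99, 0.001, -0.003]
ft_force: [0.4, -0.3, -0.2]
grip_width: 0.065
```

```bash
python3 go.py f .451 .3185 .007 163.7
cat > chk.py <<'E'
import sys
from meas import *
from go import rackR,ORG
k=sys.argv[1]
for n in ['top','scene']:
    c=cam(n,n+k+'.png');W=world(c)
    L=(W-ORG)@rackR()
    for nm,h in [('large',.024),('small',.056)]:
        m=(abs(L[...,2]-h-.001)<.006)&(abs(L[...,1])<.05)&(L[...,0]>-.11)&(L[...,0]<.003)&(c['color'].max(-1)<105)&(c['z_map']>0)
        if m.sum()<40: print(n,nm,'no',m.sum());continue
        p=L[m];r=cv2.minAreaRect((p[:,:2]*1000).astype(np.float32))
        print(n,nm,m.sum(),'ctr',np.round(r[0],1),'size',np.round(r[1],1),'ang',round(r[2],1),'z',np.round(np.median(p[:,2])*1000,1),'x',np.percentile(p[:,0]*1000,[1,99]).round(1),'y',np.percentile(p[:,1]*1000,[1,99]).round(1),'tilt fit',np.round(np.linalg.lstsq(np.c_[p[:,:2],np.ones(len(p))],p[:,2],rcond=None)[0][:2],3))
a=cv2.imread(f'pics/top{k}.png')[90:270,240:440];b=cv2.imread(f'pics/scene{k}.png')[130:250,210:370]
cv2.imwrite(f'pics/chk{k}.png',np.hstack([cv2.resize(a,(400,360),interpolation=2),cv2.resize(b,(400,300),interpolation=2) if 0 else cv2.resize(b,(400,360),interpolation=2)]))
E
python3 chk.py 4
```

```text
P [0.451  0.3185 0.007 ] t 11.03 pos [0.4543 0.3132 0.1304] F [ 0.4 -0.3 -0.2] w 0.065
tx 0.39 ty 0.42 tz 12.34 rx 0.000 ry -0.006 rz 0.005  |d| 12.4 ang 0
top large 752 ctr [-37.   -0.7] size [76.5 98.2] ang 0.3 z 26.8 x [-74.5   0.8] y [-43.3  36.8] tilt fit [ 0.007 -0.02 ]
top small no 1
scene large 98 ctr [-46.9  14.3] size [76.3 39.5] ang 21.9 z 24.2 x [-78.3 -10.8] y [-16.1  26.5] tilt fit [ 0.041 -0.069]
scene small no 0
```

View pics/chk4.png

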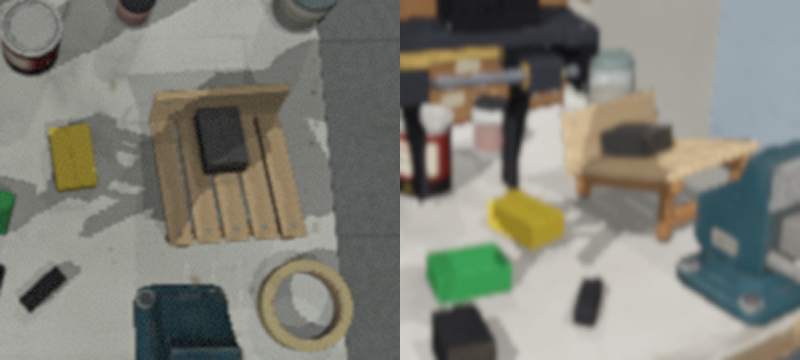

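View pics/scene4.png

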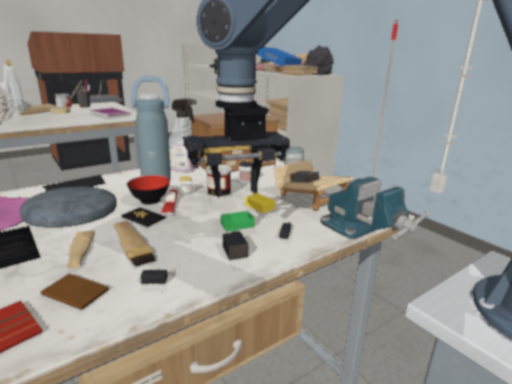

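The grey block lies flat on the rack against the backstop (crop, about (221,138)), square to it and near the middle. Next I measure its sideways position more tightly and approach the black block.

```bash
sed -i 's/max(-1)<105/max(-1)<T/; s/^k=sys.*/k=sys.argv[1];T=int(sys.argv[2])/' chk.py
python3 - <<'E'
from meas import *
from go import rackR,ORG
c=dict(np.load('/tmp/top.npz'));W=world(c);L=(W-ORG)@rackR()
m=(abs(L[...,2]-.026)<.006)&(abs(L[...,1])<.05)&(L[...,0]>-.09)&(L[...,0]<-.01)
print(np.percentile(c['color'].max(-1)[m],[5,25,50,75,95]))
for T in (60,70,80):
    mm=(m&(c['color'].max(-1)<T)).astype(np.uint8)
    n,lab,st,ce=cv2.connectedComponentsWithStats(mm);i=1+np.argmax(st[1:,4]);p=L[lab==i]
    print(T,len(p),cv2.minAreaRect((p[:,:2]*1000).astype(np.float32)),p.mean(0))
E
python3 go.py f .451 .3185 .007 163.7
```

```text
[36. 49. 53. 56. 66.]
60 500 ((-42.74493408203125, 2.7346019744873047), (65.24382781982422, 47.3790283203125), 0.0605069100856781) [-0.04062223  0.0051698   0.02662593]
70 584 ((-42.744850158691406, 2.6548805236816406), (65.24382781982422, 47.53847885131836), 0.0605069100856781) [-0.04363187  0.00358968  0.02670669]
80 595 ((-42.746795654296875, 2.2795028686523438), (65.17952728271484, 48.30452346801758), 0.1627005636692047) [-0.04382997  0.00318315  0.0266934 ]
P [0.451  0.3185 0.007 ] t 11.13 pos [0.4548 0.3123 0.1303] F [-0.5 -0.4 -0.4] w 0.0651
tx 0.46 ty 0.49 tz 12.33 rx 0.000 ry -0.006 rz 0.003  |d| 12.4 ang 0
```

>>> send_rows:
  deltas:
    - {"tx":0.4,"ty":0.45,"tz":2.5,"rx":0,"ry":-0.003,"rz":0.005}
    - {"tx":0.4,"ty":0.45,"tz":5,"rx":0,"ry":-0.003,"rz":0.005}
    - {"tx":0.4,"ty":0.45,"tz":6.5,"rx":0,"ry":-0.003,"rz":0.005}
    - {"tx":0.4,"ty":0.45,"tz":7,"rx":0,"ry":-0.003,"rz":0.005}
    - {"tx":0.4,"ty":0.45,"tz":7,"rx":0,"ry":-0.003,"rz":0.005}

```text
time: 11.55
position: [0.4505, 0.3172, 0.0587]
tool_rot: [0.143, 0.99, -0.001, -0.003]
ft_force: [0.5, -1.0, -0.3]
grip_width: 0.0647
```

>>> send_rows:
  deltas:
    - {"tx":0,"ty":0,"tz":0,"rx":0,"ry":0,"rz":0}
    - {"tx":0,"ty":0,"tz":0,"rx":0,"ry":0,"rz":0}
    - {"tx":0,"ty":0,"tz":0,"rx":0,"ry":0,"rz":0}

```text
time: 11.8
position: [0.4514, 0.3187, 0.061]
tool_rot: [0.142, 0.99, 0.001, -0.001]
ft_force: [-0.2, 0.5, -0.0]
grip_width: 0.0651
```

```bash
python3 go.py f .451 .3185 .007 163.7;python3 -c "
from h import *
cam('scene','s5.png')
b=cv2.imread('pics/s5.png')[200:280,190:300]
cv2.imwrite('pics/c5.png',cv2.resize(b,None,fx=7,fy=7,interpolation=2))"
```

```text
P [0.451  0.3185 0.007 ] t 11.8 pos [0.4514 0.3187 0.061 ] F [-0.2  0.5 -0. ] w 0.0651
tx 0.02 ty -0.04 tz 5.40 rx 0.001 ry -0.003 rz -0.001  |d| 5.4 ang 0
```

View pics/c5.png

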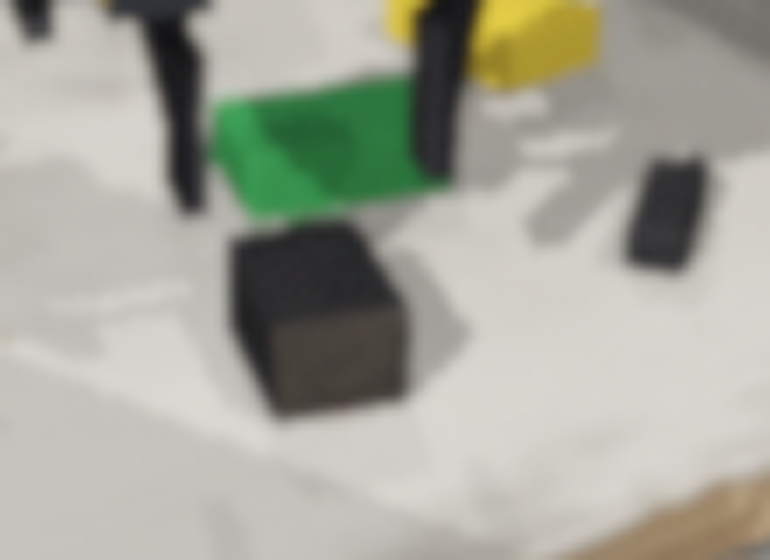

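Both fingers are clear of the black block (crop, about (320,310)) and straddle it. I descend.

>>> send_rows:
  deltas:
    - {"tx":0,"ty":0,"tz":1.5,"rx":0,"ry":0,"rz":0}
    - {"tx":0,"ty":0,"tz":3,"rx":0,"ry":0,"rz":0}
    - {"tx":0,"ty":0,"tz":4.4,"rx":0,"ry":0,"rz":0}
    - {"tx":0,"ty":0,"tz":5.2,"rx":0,"ry":0,"rz":0}
    - {"tx":0,"ty":0,"tz":5.4,"rx":0,"ry":0,"rz":0}

```text
time: 12.27
position: [0.4495, 0.3184, 0.005]
tool_rot: [0.142, 0.99, -0.0, -0.003]
ft_force: [0.2, 0.0, 0.3]
grip_width: 0.0648
```

>>> send_rows:
  deltas:
    - {"tx":0,"ty":0,"tz":0,"rx":0,"ry":0,"rz":0}
    - {"tx":0,"ty":0,"tz":0,"rx":0,"ry":0,"rz":0}
    - {"tx":0,"ty":0,"tz":0,"rx":0,"ry":0,"rz":0}
    - {"tx":0,"ty":0,"tz":0,"rx":0,"ry":0,"rz":0}

```text
time: 12.6
position: [0.4506, 0.3189, 0.0066]
tool_rot: [0.142, 0.99, 0.0, -0.002]
ft_force: [0.6, -0.4, 0.8]
grip_width: 0.0646
```

```bash
python3 go.py f .451 .3185 .007 163.7
```

```text
P [0.451  0.3185 0.007 ] t 12.6 pos [0.4506 0.3189 0.0066] F [ 0.6 -0.4  0.8] w 0.0646
tx -0.05 ty -0.02 tz -0.04 rx 0.000 ry -0.004 rz -0.001  |d| 0.1 ang 0
```

>>> send_rows:
  deltas:
    - {"tx":0,"ty":0,"tz":0,"rx":0,"ry":-0.003,"rz":0}
    - {"tx":0,"ty":0,"tz":0,"rx":0,"ry":-0.003,"rz":0}
    - {"tx":0,"ty":0,"tz":0,"rx":0,"ry":-0.003,"rz":0}
    - {"tx":0,"ty":0,"tz":0,"rx":0,"ry":-0.003,"rz":0}
    - {"tx":0,"ty":0,"tz":0,"rx":0,"ry":-0.003,"rz":0}
  claw: 2.8
  squeeze: 20

```text
time: 13.02
position: [0.45, 0.3185, 0.0059]
tool_rot: [0.142, 0.99, -0.0, -0.001]
ft_force: [0.3, 0.5, 1.1]
grip_width: 0.0405
```

>>> send_rows:
  deltas:
    - {"tx":0,"ty":0,"tz":0,"rx":0,"ry":0,"rz":0}
    - {"tx":0,"ty":0,"tz":0,"rx":0,"ry":0,"rz":0}
    - {"tx":0,"ty":0,"tz":-2,"rx":0,"ry":0,"rz":0}
    - {"tx":0,"ty":0,"tz":-6,"rx":0,"ry":0,"rz":0}
    - {"tx":0,"ty":0,"tz":-10,"rx":0,"ry":0,"rz":0}

```text
time: 13.43
position: [0.4487, 0.3178, 0.1052]
tool_rot: [0.142, 0.99, -0.002, -0.003]
ft_force: [1.0, -0.8, -1.3]
grip_width: 0.0407
```

```bash
python3 go.py r -.055 0.0006 .15
```

```text
P [ 0.6347 -0.0251  0.1909] t 13.43 pos [0.4487 0.3178 0.1052] F [ 1.  -0.8 -1.3] w 0.0407
tx -27.46 ty -27.70 tz -8.63 rx 0.041 ry 0.253 rz -0.334  |d| 39.9 ang 24
```

>>> send_rows:
  deltas:
    - {"tx":0,"ty":0,"tz":-4,"rx":0,"ry":0,"rz":0}
    - {"tx":-2,"ty":-2,"tz":-7,"rx":0.005,"ry":0.03,"rz":-0.05}
    - {"tx":-5,"ty":-5,"tz":-8.6,"rx":0.015,"ry":0.09,"rz":-0.12}
    - {"tx":-7.8,"ty":-7.8,"tz":-8.6,"rx":0.025,"ry":0.15,"rz":-0.2}
    - {"tx":-10.6,"ty":-10.6,"tz":-8.6,"rx":0.03,"ry":0.2,"rz":-0.27}

```text
time: 13.85
position: [0.524, 0.1861, 0.1939]
tool_rot: [0.005, 0.995, 0.0, -0.1]
ft_force: [2.1, 1.8, -0.4]
grip_width: 0.0409
```

```bash
python3 go.py r -.055 0.0006 .15
```

```text
P [ 0.6347 -0.0251  0.1909] t 13.85 pos [0.524  0.1861 0.1939] F [ 2.1  1.8 -0.4] w 0.0409
tx -11.10 ty -21.01 tz -1.94 rx 0.013 ry 0.061 rz -0.058  |d| 23.8 ang 5
```

>>> send_rows:
  deltas:
    - {"tx":-1.9,"ty":-3.6,"tz":-0.5,"rx":0.005,"ry":0.02,"rz":-0.02}
    - {"tx":-3.8,"ty":-7.1,"tz":-0.9,"rx":0.01,"ry":0.04,"rz":-0.04}
    - {"tx":-5.7,"ty":-10.7,"tz":-1.2,"rx":0.013,"ry":0.061,"rz":-0.058}
    - {"tx":-7.6,"ty":-14.3,"tz":-1.5,"rx":0.013,"ry":0.061,"rz":-0.058}
    - {"tx":-9.3,"ty":-17.8,"tz":-1.8,"rx":0.013,"ry":0.061,"rz":-0.058}

```text
time: 14.27
position: [0.6153, 0.0056, 0.1902]
tool_rot: [-0.022, 0.991, -0.004, -0.132]
ft_force: [0.2, 0.6, -0.9]
grip_width: 0.0409
```

```bash
python3 go.py r -.055 0.0006 .10
```

```text
P [ 0.6218 -0.0258  0.1426] t 14.27 pos [0.6153 0.0056 0.1902] F [ 0.2  0.6 -0.9] w 0.0409
tx -1.74 ty -3.15 tz 4.46 rx -0.000 ry -0.003 rz -0.005  |d| 5.7 ang 0
```

>>> send_rows:
  deltas:
    - {"tx":-0.9,"ty":-1.6,"tz":0,"rx":0,"ry":0,"rz":-0.005}
    - {"tx":-1.7,"ty":-3.1,"tz":1,"rx":0,"ry":0,"rz":-0.005}
    - {"tx":-1.7,"ty":-3.1,"tz":3,"rx":0,"ry":0,"rz":-0.005}
    - {"tx":-1.7,"ty":-3.1,"tz":4.4,"rx":0,"ry":0,"rz":-0.005}
    - {"tx":-1.7,"ty":-3.1,"tz":4.4,"rx":0,"ry":0,"rz":-0.005}

```text
time: 14.68
position: [0.6168, -0.0224, 0.1399]
tool_rot: [-0.025, 0.99, -0.002, -0.137]
ft_force: [-1.4, -0.1, -2.1]
grip_width: 0.0406
```

>>> send_rows:
  deltas:
    - {"tx":0,"ty":0,"tz":0,"rx":0,"ry":0,"rz":0}
    - {"tx":0,"ty":0,"tz":0,"rx":0,"ry":0,"rz":0}
    - {"tx":0,"ty":0,"tz":0,"rx":0,"ry":0,"rz":0}

```text
time: 14.93
position: [0.6216, -0.0227, 0.1451]
tool_rot: [-0.025, 0.991, -0.004, -0.131]
ft_force: [0.1, -0.2, -0.3]
grip_width: 0.041
```

```bash
python3 go.py r -.055 0.0006 .040
```

```text
P [ 0.6063 -0.0265  0.0847] t 14.93 pos [ 0.6216 -0.0227  0.1451] F [ 0.1 -0.2 -0.3] w 0.041
tx -0.07 ty -0.30 tz 6.24 rx -0.001 ry -0.001 rz 0.001  |d| 6.2 ang 0
```

>>> send_rows:
  deltas:
    - {"tx":0,"ty":-0.3,"tz":2,"rx":0,"ry":0,"rz":0}
    - {"tx":0,"ty":-0.3,"tz":3.7,"rx":0,"ry":0,"rz":0}
    - {"tx":0,"ty":-0.3,"tz":5,"rx":0,"ry":0,"rz":0}
    - {"tx":0,"ty":-0.3,"tz":5.9,"rx":0,"ry":0,"rz":0}
    - {"tx":0,"ty":-0.3,"tz":6.2,"rx":0,"ry":0,"rz":0}

```text
time: 15.35
position: [0.6041, -0.0266, 0.0837]
tool_rot: [-0.025, 0.991, -0.003, -0.132]
ft_force: [-0.2, -0.7, -0.7]
grip_width: 0.0408
```

>>> send_rows:
  deltas:
    - {"tx":0,"ty":0,"tz":0,"rx":0,"ry":0,"rz":0}
    - {"tx":0,"ty":0,"tz":0,"rx":0,"ry":0,"rz":0}
    - {"tx":0,"ty":0,"tz":0,"rx":0,"ry":0,"rz":0}
    - {"tx":0,"ty":0,"tz":0,"rx":0,"ry":0,"rz":0}

```text
time: 15.68
position: [0.6056, -0.0271, 0.0853]
tool_rot: [-0.025, 0.991, -0.004, -0.131]
ft_force: [0.1, -0.1, 0.0]
grip_width: 0.0406
```

```bash
python3 go.py r -.055 0.0006 .032;python3 -c "
from h import *
cam('scene','s6.png')
b=cv2.imread('pics/s6.png')[140:220,260:370]
cv2.imwrite('pics/c6.png',cv2.resize(b,None,fx=7,fy=7,interpolation=2))"
```

```text
P [ 0.6042 -0.0266  0.0769] t 15.68 pos [ 0.6056 -0.0271  0.0853] F [ 0.1 -0.1  0. ] w 0.0406
tx -0.08 ty 0.05 tz 0.84 rx -0.001 ry -0.001 rz -0.000  |d| 0.8 ang 0
```

View pics/c6.png

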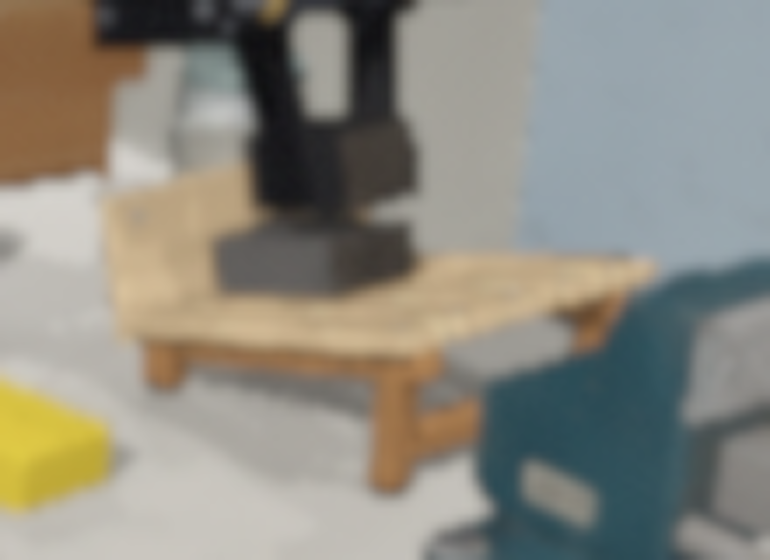

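The black block hovers about 10 mm above the grey one. Next, down to about 3 mm and forward.

>>> send_rows:
  deltas:
    - {"tx":-0.6,"ty":0.05,"tz":0.2,"rx":0,"ry":0,"rz":0}
    - {"tx":-1.2,"ty":0.05,"tz":0.4,"rx":0,"ry":0,"rz":0}
    - {"tx":-1.7,"ty":0.05,"tz":0.6,"rx":0,"ry":0,"rz":0}
    - {"tx":-1.9,"ty":0.05,"tz":0.7,"rx":0,"ry":0,"rz":0}
    - {"tx":-1.9,"ty":0.05,"tz":0.7,"rx":0,"ry":0,"rz":0}

```text
time: 16.15
position: [0.6215, -0.0256, 0.0717]
tool_rot: [-0.025, 0.991, -0.004, -0.132]
ft_force: [-0.4, 0.1, -0.6]
grip_width: 0.041
```

>>> send_rows:
  deltas:
    - {"tx":0,"ty":0,"tz":0,"rx":0,"ry":0,"rz":0}
    - {"tx":-0.1,"ty":0,"tz":0,"rx":0,"ry":0,"rz":0}
    - {"tx":-0.2,"ty":0,"tz":0,"rx":0,"ry":0,"rz":0}
    - {"tx":-0.3,"ty":0,"tz":0,"rx":0,"ry":0,"rz":0}
    - {"tx":-0.3,"ty":0,"tz":0,"rx":0,"ry":0,"rz":0}

```text
time: 16.57
position: [0.6243, -0.0256, 0.0719]
tool_rot: [-0.025, 0.991, -0.004, -0.132]
ft_force: [-0.4, -0.6, 0.2]
grip_width: 0.0407
```

```bash
python3 go.py r -.030 0.0006 .030
```

```text
P [ 0.6278 -0.0255  0.0685] t 16.57 pos [ 0.6243 -0.0256  0.0719] F [-0.4 -0.6  0.2] w 0.0407
tx -0.42 ty -0.01 tz 0.24 rx -0.001 ry -0.002 rz -0.000  |d| 0.5 ang 0
```

>>> send_rows:
  deltas:
    - {"tx":-0.1,"ty":0,"tz":0.05,"rx":0,"ry":0,"rz":0}
    - {"tx":-0.2,"ty":0,"tz":0.1,"rx":0,"ry":0,"rz":0}
    - {"tx":-0.3,"ty":0,"tz":0.1,"rx":0,"ry":0,"rz":0}
    - {"tx":-0.3,"ty":0,"tz":0.1,"rx":0,"ry":0,"rz":0}
    - {"tx":-0.3,"ty":0,"tz":0.1,"rx":0,"ry":0,"rz":0}

```text
time: 16.98
position: [0.6253, -0.0254, 0.0702]
tool_rot: [-0.025, 0.991, -0.004, -0.134]
ft_force: [-5.2, -0.1, 1.9]
grip_width: 0.0409
```

>>> send_rows:
  deltas:
    - {"tx":-0.05,"ty":0,"tz":0,"rx":0,"ry":0,"rz":0}
    - {"tx":-0.1,"ty":0,"tz":0,"rx":0,"ry":0,"rz":0}
    - {"tx":-0.15,"ty":0,"tz":0,"rx":0,"ry":0,"rz":0}
    - {"tx":-0.15,"ty":0,"tz":0,"rx":0,"ry":0,"rz":0}

```text
time: 17.32
position: [0.6253, -0.0254, 0.0702]
tool_rot: [-0.025, 0.99, -0.004, -0.135]
ft_force: [-7.3, -1.3, 5.6]
grip_width: 0.0411
```

```bash
python3 go.py r -.030 0.0006 .030
```

```text
P [ 0.6278 -0.0255  0.0685] t 17.32 pos [ 0.6253 -0.0254  0.0702] F [-7.3 -1.3  5.6] w 0.0411
tx -0.29 ty -0.02 tz 0.09 rx -0.001 ry -0.010 rz 0.000  |d| 0.3 ang 1
```

>>> send_rows:
  deltas:
    - {"tx":0.05,"ty":0,"tz":0.05,"rx":0,"ry":0,"rz":0}
    - {"tx":0.1,"ty":0,"tz":0.1,"rx":0,"ry":0,"rz":0}
    - {"tx":0.1,"ty":0,"tz":0.15,"rx":0,"ry":0,"rz":0}
    - {"tx":0.1,"ty":0,"tz":0.15,"rx":0,"ry":0,"rz":0}

```text
time: 17.65
position: [0.625, -0.0253, 0.0691]
tool_rot: [-0.025, 0.991, -0.004, -0.134]
ft_force: [-6.4, -1.0, 6.0]
grip_width: 0.0408
```

```bash
python3 go.py r -.0329 0.0006 .030
```

```text
P [ 0.625  -0.0256  0.0693] t 17.65 pos [ 0.625  -0.0253  0.0691] F [-6.4 -1.   6. ] w 0.0408
tx 0.00 ty -0.03 tz -0.02 rx -0.000 ry -0.007 rz 0.000  |d| 0.0 ang 0
```

>>> send_rows:
  deltas:
    - {"tx":0,"ty":0,"tz":0.05,"rx":0,"ry":0,"rz":0}
    - {"tx":0,"ty":0,"tz":0.1,"rx":0,"ry":0,"rz":0}
    - {"tx":0,"ty":0,"tz":0.1,"rx":0,"ry":0,"rz":0}

```text
time: 17.9
position: [0.625, -0.0253, 0.0691]
tool_rot: [-0.025, 0.991, -0.004, -0.134]
ft_force: [-6.0, -0.2, 9.5]
grip_width: 0.0408
```

```bash
python3 go.py r -.0329 0.0006 .030
```

```text
P [ 0.625  -0.0256  0.0693] t 17.9 pos [ 0.625  -0.0253  0.0691] F [-6.  -0.2  9.5] w 0.0408
tx 0.01 ty -0.03 tz -0.02 rx -0.001 ry -0.006 rz 0.000  |d| 0.0 ang 0
```

It is seated on the grey block and against the backstop. I ease the load, release and lift.

>>> send_rows:
  deltas:
    - {"tx":0.1,"ty":0,"tz":-0.1,"rx":0,"ry":0,"rz":0}
    - {"tx":0.1,"ty":0,"tz":-0.1,"rx":0,"ry":0,"rz":0}
    - {"tx":0.1,"ty":0,"tz":-0.1,"rx":0,"ry":0,"rz":0}
  claw: 6.0

```text
time: 18.15
position: [0.627, -0.0255, 0.0687]
tool_rot: [-0.025, 0.991, -0.004, -0.13]
ft_force: [0.1, 0.0, -0.6]
grip_width: 0.0537
```

>>> send_rows:
  deltas:
    - {"tx":0,"ty":0,"tz":0,"rx":0,"ry":0,"rz":0}
    - {"tx":0,"ty":0,"tz":-1,"rx":0,"ry":0,"rz":0}
    - {"tx":0,"ty":0,"tz":-4,"rx":0,"ry":0,"rz":0}
    - {"tx":0,"ty":0,"tz":-8,"rx":0,"ry":0,"rz":0}
    - {"tx":0,"ty":0,"tz":-12,"rx":0,"ry":0,"rz":0}

```text
time: 18.57
position: [0.657, -0.0236, 0.1854]
tool_rot: [-0.025, 0.991, -0.003, -0.133]
ft_force: [0.9, 0.2, -0.4]
grip_width: 0.06
```

>>> send_rows:
  deltas:
    - {"tx":1.8,"ty":3.6,"tz":0,"rx":0,"ry":0,"rz":0}
    - {"tx":3.5,"ty":7.2,"tz":0,"rx":0,"ry":0,"rz":0}
    - {"tx":5.3,"ty":10.8,"tz":0,"rx":0,"ry":0,"rz":0}
    - {"tx":7,"ty":14.4,"tz":0,"rx":0,"ry":0,"rz":0}
    - {"tx":8.5,"ty":18,"tz":0,"rx":0,"ry":0,"rz":0}

```text
time: 18.98
position: [0.5655, 0.1534, 0.2078]
tool_rot: [-0.025, 0.991, -0.003, -0.131]
ft_force: [0.9, 0.2, 0.2]
grip_width: 0.06
```

>>> send_rows:
  deltas:
    - {"tx":1,"ty":3.6,"tz":0,"rx":0,"ry":0,"rz":0}
    - {"tx":2,"ty":7.2,"tz":0,"rx":0,"ry":0,"rz":0}
    - {"tx":3,"ty":10,"tz":0,"rx":0,"ry":0,"rz":0}
    - {"tx":4,"ty":12,"tz":0,"rx":0,"ry":0,"rz":0}
    - {"tx":4,"ty":12,"tz":0,"rx":0,"ry":0,"rz":0}

```text
time: 19.4
position: [0.5196, 0.2743, 0.2184]
tool_rot: [-0.027, 0.991, -0.003, -0.132]
ft_force: [-0.3, 0.1, 1.0]
grip_width: 0.0602
```

```bash
python3 chk.py 7 80
```

```text
top large 230 ctr [-37.6  -1.4] size [57.9 76.5] ang 88.3 z 25.9 x [-75.1   0.1] y [-19.9  26.2] tilt fit [ 0.008 -0.017]
top small 503 ctr [-32.4   2.7] size [42.9 60.5] ang 88.6 z 58.8 x [-62.   -3.4] y [-17.6  23.2] tilt fit [ 0.03  -0.052]
scene large 71 ctr [-43.7   7.3] size [36.5 67.8] ang 89.5 z 26.3 x [-77.5 -10.6] y [-10.2  25.5] tilt fit [ 0.08  -0.031]
scene small 63 ctr [-39.8  13.8] size [65.8 29.9] ang 22.2 z 55.0 x [-64.6 -10. ] y [-11.3  23.9] tilt fit [ 0.022 -0.028]
```

View pics/chk7.png

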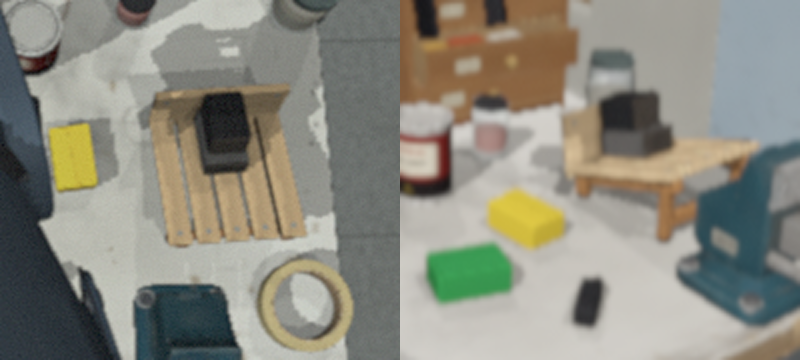

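Both blocks look stacked and aligned, but the depth data put the small block's front 2–3 mm from the backstop, so I check it with an overlay of the expected outlines.

```bash
cat > ov.py <<'E'
import sys
from h import *
from go import rackR,ORG
S=8;ims=[]
for n,(r0,r1,c0,c1) in [('top',(125,190,325,378)),('scene',(150,190,285,330))]:
    c=dict(np.load(f'/tmp/{n}.npz'));K,R,t=c['intrinsics'],c['R'],c['t']
    im=cv2.convertScaleAbs(c['color'][:,:,::-1].copy(),alpha=1.8,beta=15)[r0:r1,c0:c1]
    f=600/im.shape[0] if 0 else 8
    im=cv2.resize(im,None,fx=f,fy=f,interpolation=cv2.INTER_CUBIC)
    off=np.array([float(v) for v in sys.argv[2:5]]) if n=='top' else np.zeros(3)
    def pr(p):
        X=(ORG+off+rackR()@np.array(p))@R.T+t;u=X[:2]/X[2]*[K[0,0],K[1,1]]+[K[0,2],K[1,2]]
        return tuple(int(v) for v in ((u-[c0,r0]+.5)*f))
    def poly(ps,col): cv2.polylines(im,[np.array([pr(p) for p in ps],np.int32)],True,col,1)
    def rect(x0,x1,y0,y1,z,col): poly([(x0,y0,z),(x1,y0,z),(x1,y1,z),(x0,y1,z)],col)
    rect(-.15,0,-.075,.075,0,(255,0,0)); poly([(0,-.075,.05),(.01,-.075,.05),(.01,.075,.05),(0,.075,.05)],(255,0,255))
    rect(-.074,0,-.024,.024,.024,(0,255,0)); rect(-.06,0,-.02,.02,.056,(0,0,255))
    ims.append(im)
h=max(i.shape[0] for i in ims)
cv2.imwrite(sys.argv[1],cv2.resize(np.hstack([np.pad(i,((0,h-i.shape[0]),(0,0),(0,0))) for i in ims]),None,fx=1,fy=1))
print(h,sum(i.shape[1] for i in ims))
E
python3 ov.py pics/ov7.png 0 0 0
```

```text
520 784
```

View pics/ov7.png

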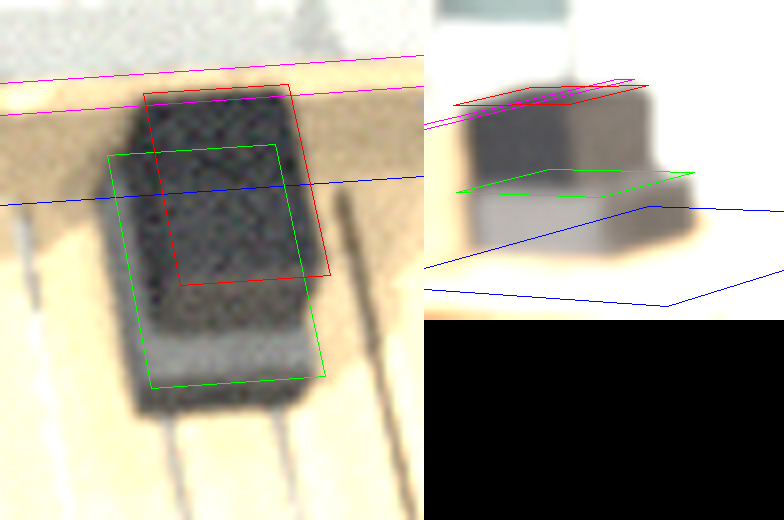

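The overlay shows a possible 1–2 mm gap in front of the small block (its front edge is at row 93 and 88 is expected). A gentle push on its rear face with the closed fingers will confirm contact.

```bash
python3 go.py r -.10 0.0006 .12
```

```text
P [ 0.5835 -0.0277  0.1736] t 19.5 pos [0.5217 0.2706 0.2177] F [ 0.9 -0.1 -0.3] w 0.0598
tx -5.60 ty -30.10 tz 3.09 rx -0.001 ry -0.001 rz 0.002  |d| 30.8 ang 0
```

>>> send_rows:
  deltas:
    - {"tx":-0.7,"ty":-3.9,"tz":0,"rx":0,"ry":0,"rz":0}
    - {"tx":-1.4,"ty":-7.8,"tz":0,"rx":0,"ry":0,"rz":0}
    - {"tx":-2.1,"ty":-11.7,"tz":0,"rx":0,"ry":0,"rz":0}
    - {"tx":-2.8,"ty":-15.6,"tz":0,"rx":0,"ry":0,"rz":0}
    - {"tx":-3.5,"ty":-19.5,"tz":0,"rx":0,"ry":0,"rz":0}
  claw: 0.2

```text
time: 19.92
position: [0.5659, 0.0732, 0.2081]
tool_rot: [-0.024, 0.991, -0.004, -0.132]
ft_force: [0.5, 0.3, 0.2]
grip_width: 0.0343
```

>>> send_rows:
  deltas:
    - {"tx":-0.7,"ty":-3.9,"tz":0,"rx":0,"ry":0,"rz":0}
    - {"tx":-1.4,"ty":-7.5,"tz":0,"rx":0,"ry":0,"rz":0}
    - {"tx":-2.1,"ty":-10.3,"tz":0,"rx":0,"ry":0,"rz":0}
    - {"tx":-2.1,"ty":-10.5,"tz":0,"rx":0,"ry":0,"rz":0}
    - {"tx":-2.1,"ty":-10.5,"tz":0,"rx":0,"ry":0,"rz":0}

```text
time: 20.33
position: [0.5911, -0.0308, 0.2023]
tool_rot: [-0.022, 0.991, -0.003, -0.132]
ft_force: [0.1, 0.4, 0.0]
grip_width: 0.0044
```

```bash
python3 go.py r -.10 0.0006 .038
```

```text
P [ 0.5623 -0.0287  0.0944] t 20.33 pos [ 0.5911 -0.0308  0.2023] F [0.1 0.4 0. ] w 0.0044
tx -0.05 ty 0.35 tz 11.16 rx 0.001 ry -0.003 rz -0.006  |d| 11.2 ang 0
```

>>> send_rows:
  deltas:
    - {"tx":0.1,"ty":0.2,"tz":3.5,"rx":0,"ry":0,"rz":-0.003}
    - {"tx":0.1,"ty":0.2,"tz":7,"rx":0,"ry":0,"rz":-0.003}
    - {"tx":0.1,"ty":0.2,"tz":9.5,"rx":0,"ry":0,"rz":-0.003}
    - {"tx":0.1,"ty":0.2,"tz":10.8,"rx":0,"ry":0,"rz":-0.003}
    - {"tx":0.1,"ty":0.2,"tz":11.1,"rx":0,"ry":0,"rz":-0.003}

```text
time: 20.75
position: [0.5575, -0.0255, 0.0933]
tool_rot: [-0.027, 0.99, -0.002, -0.135]
ft_force: [-0.2, -0.6, 0.3]
grip_width: 0.0022
```

>>> send_rows:
  deltas:
    - {"tx":0,"ty":0,"tz":0,"rx":0,"ry":0,"rz":0}
    - {"tx":0,"ty":0,"tz":0,"rx":0,"ry":0,"rz":0}
    - {"tx":0,"ty":0,"tz":0,"rx":0,"ry":0,"rz":0}

```text
time: 21.0
position: [0.5621, -0.0267, 0.0971]
tool_rot: [-0.026, 0.991, -0.004, -0.13]
ft_force: [0.1, -0.6, 0.1]
grip_width: 0.0017
```

```bash
python3 go.py r -.075 0.0006 .038
```

```text
P [ 0.5864 -0.0275  0.0879] t 21.0 pos [ 0.5621 -0.0267  0.0971] F [ 0.1 -0.6  0.1] w 0.0017
tx -2.58 ty -0.22 tz 0.26 rx -0.002 ry 0.000 rz 0.003  |d| 2.6 ang 0
```

>>> send_rows:
  deltas:
    - {"tx":-0.6,"ty":-0.2,"tz":0.2,"rx":-0.002,"ry":0,"rz":0.003}
    - {"tx":-1.2,"ty":-0.2,"tz":0.2,"rx":-0.002,"ry":0,"rz":0.003}
    - {"tx":-1.8,"ty":-0.2,"tz":0.2,"rx":-0.002,"ry":0,"rz":0.003}
    - {"tx":-2.2,"ty":-0.2,"tz":0.2,"rx":-0.002,"ry":0,"rz":0.003}
    - {"tx":-2.2,"ty":-0.2,"tz":0.2,"rx":-0.002,"ry":0,"rz":0.003}

```text
time: 21.42
position: [0.5827, -0.0277, 0.0878]
tool_rot: [-0.025, 0.991, -0.003, -0.131]
ft_force: [0.4, -0.3, -0.3]
grip_width: 0.0019
```

>>> send_rows:
  deltas:
    - {"tx":-0.1,"ty":0,"tz":0,"rx":0,"ry":0,"rz":0}
    - {"tx":-0.2,"ty":0,"tz":0,"rx":0,"ry":0,"rz":0}
    - {"tx":-0.3,"ty":0,"tz":0,"rx":0,"ry":0,"rz":0}
    - {"tx":-0.3,"ty":0,"tz":0,"rx":0,"ry":0,"rz":0}

```text
time: 21.75
position: [0.5843, -0.0274, 0.0872]
tool_rot: [-0.025, 0.991, -0.003, -0.132]
ft_force: [-0.1, -0.1, 0.1]
grip_width: 0.0021
```

```bash
python3 go.py r -.070 0.0006 .038
```

```text
P [ 0.5913 -0.0273  0.0866] t 21.75 pos [ 0.5843 -0.0274  0.0872] F [-0.1 -0.1  0.1] w 0.0021
tx -0.69 ty -0.02 tz -0.12 rx 0.001 ry -0.003 rz -0.000  |d| 0.7 ang 0
```

>>> send_rows:
  deltas:
    - {"tx":-0.1,"ty":0,"tz":0,"rx":0,"ry":0,"rz":0}
    - {"tx":-0.2,"ty":0,"tz":0,"rx":0,"ry":0,"rz":0}
    - {"tx":-0.3,"ty":0,"tz":0,"rx":0,"ry":0,"rz":0}
    - {"tx":-0.4,"ty":0,"tz":0,"rx":0,"ry":0,"rz":0}
    - {"tx":-0.4,"ty":0,"tz":0,"rx":0,"ry":0,"rz":0}

```text
time: 22.17
position: [0.5877, -0.0273, 0.0863]
tool_rot: [-0.025, 0.991, -0.003, -0.133]
ft_force: [-2.1, 0.3, 1.8]
grip_width: 0.002
```

>>> send_rows:
  deltas:
    - {"tx":-0.07,"ty":0,"tz":0,"rx":0,"ry":0,"rz":0}
    - {"tx":-0.14,"ty":0,"tz":0,"rx":0,"ry":0,"rz":0}
    - {"tx":-0.2,"ty":0,"tz":0,"rx":0,"ry":0,"rz":0}
    - {"tx":-0.2,"ty":0,"tz":0,"rx":0,"ry":0,"rz":0}

```text
time: 22.5
position: [0.5877, -0.0272, 0.0864]
tool_rot: [-0.025, 0.991, -0.003, -0.135]
ft_force: [-5.5, -1.3, 6.2]
grip_width: 0.002
```

```bash
python3 go.py r -.070 0.0006 .038
```

```text
P [ 0.5913 -0.0273  0.0866] t 22.5 pos [ 0.5877 -0.0272  0.0864] F [-5.5 -1.3  6.2] w 0.002
tx -0.34 ty -0.02 tz -0.12 rx 0.001 ry -0.008 rz 0.000  |d| 0.4 ang 0
```

The block does not move under a 5 N push, so it is hard against the backstop. I back off, retreat and do a last check.

>>> send_rows:
  deltas:
    - {"tx":0.6,"ty":0,"tz":0,"rx":0,"ry":0,"rz":0}
    - {"tx":1.5,"ty":0,"tz":0,"rx":0,"ry":0,"rz":0}
    - {"tx":2.5,"ty":0,"tz":-2,"rx":0,"ry":0,"rz":0}
    - {"tx":2.5,"ty":0,"tz":-6,"rx":0,"ry":0,"rz":0}
    - {"tx":2.5,"ty":0,"tz":-10,"rx":0,"ry":0,"rz":0}

```text
time: 22.92
position: [0.5903, -0.0268, 0.1885]
tool_rot: [-0.025, 0.991, -0.002, -0.134]
ft_force: [1.8, -0.6, -0.8]
grip_width: 0.0019
```

>>> send_rows:
  deltas:
    - {"tx":0.8,"ty":3.9,"tz":-0.5,"rx":0,"ry":0,"rz":0}
    - {"tx":1.6,"ty":7.8,"tz":-1,"rx":0,"ry":0,"rz":0}
    - {"tx":2.4,"ty":11.7,"tz":-1,"rx":0,"ry":0,"rz":0}
    - {"tx":3.2,"ty":15.6,"tz":-1,"rx":0,"ry":0,"rz":0}
    - {"tx":4,"ty":19.5,"tz":-1,"rx":0,"ry":0,"rz":0}

```text
time: 23.33
position: [0.5459, 0.1674, 0.2095]
tool_rot: [-0.024, 0.991, -0.002, -0.131]
ft_force: [-0.2, -0.1, 0.7]
grip_width: 0.0021
```

>>> send_rows:
  deltas:
    - {"tx":0,"ty":3.5,"tz":0,"rx":0,"ry":0,"rz":0}
    - {"tx":0,"ty":6,"tz":0,"rx":0,"ry":0,"rz":0}
    - {"tx":0,"ty":8,"tz":0,"rx":0,"ry":0,"rz":0}
    - {"tx":0,"ty":8,"tz":0,"rx":0,"ry":0,"rz":0}
    - {"tx":0,"ty":8,"tz":0,"rx":0,"ry":0,"rz":0}

```text
time: 23.75
position: [0.5421, 0.2464, 0.209]
tool_rot: [-0.026, 0.991, -0.003, -0.131]
ft_force: [-0.9, -0.6, -0.3]
grip_width: 0.0016
```

```bash
python3 chk.py 8 80; python3 ov.py pics/ov8.png 0 0.002 0
```

```text
top large 223 ctr [-38.1  -2.7] size [76.  57.9] ang 0.1 z 26.0 x [-75.2  -4.5] y [-19.8  26.2] tilt fit [ 0.01  -0.005]
top small 503 ctr [-32.5   2.2] size [61.2 42.4] ang 0.6 z 58.6 x [-61.9  -3.2] y [-17.7  23.2] tilt fit [ 0.031 -0.036]
scene large 67 ctr [-44.7   6.1] size [66.8 36.9] ang 4.9 z 26.4 x [-78.  -12.8] y [-12.3  23.8] tilt fit [0.071 0.009]
scene small 58 ctr [-39.5   6.1] size [50.9 37.8] ang 1.2 z 55.0 x [-64.1 -15.3] y [-10.5  24.9] tilt fit [ 0.014 -0.001]
520 784
```

View pics/ov8.png

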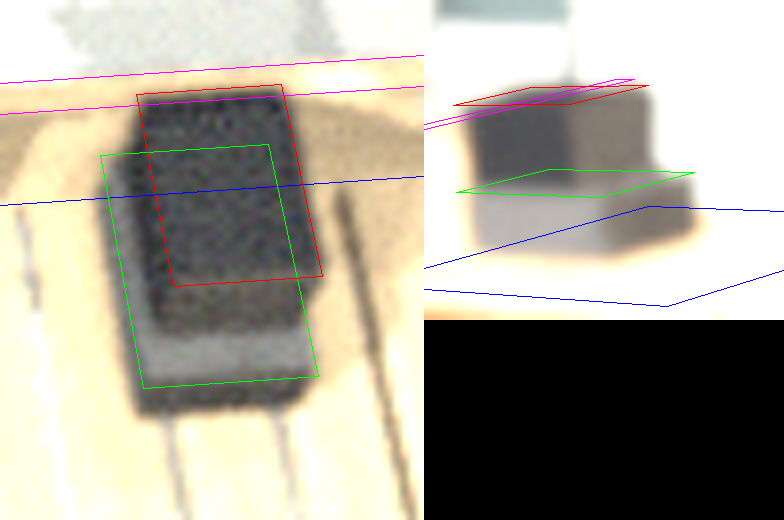

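View pics/chk8.png

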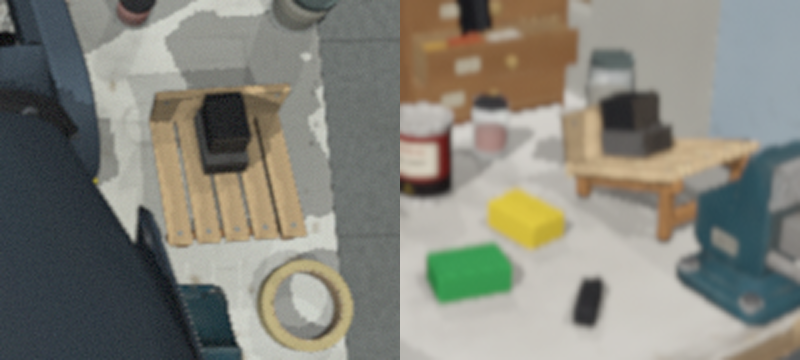

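```bash
python3 -c "
from rig import robot
print(robot.hand_in(), robot.get_obs()['time'])"
```

```text
the job is handed in; nothing more can be done
the job is handed in; nothing more can be done
```

Both blocks are on the rack and the job is handed in, at about 24 s of the 58 s allowed. The large grey block lies flat on the slats near the middle, lengthwise down the slope. The small black block lies flat on top of it, pointing the same way. I pressed each block against the backstop and down until the wrist force showed contact, about 6–10 N, before letting go.

**Last checks:**
- **Alignment:** The top camera shows both blocks square to the rack to within about 1°. The small block is centred sideways over the large one to about 1 mm.
- **Position on the rack:** The pair sits about 2–3 mm off the rack's middle line by the top camera, but about 0.6 mm by the arm's own position. I take the difference to be camera calibration error.
- **Small block, one disagreement:** Depth readings put its front end 2–3 mm short of the backstop. I pushed its rear face with about 5 N and it did not move. The readings were the same before and after, so I take the gap to be camera error.
- **Large block:** Its end reads at the backstop to about 1 mm.
- **Robot and surroundings:** The arm was well clear, touching nothing at hand-in. The last pictures of the rack area show nothing else disturbed there.

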